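# Make up the breakfast and lunch kits on their boards

### The job

Make up two kits for the guests, standing every piece upright, right down in its own well: on the blue board the white egg cup in the well with the white floor, the red salt block in the rectangular well with the red floor and the amber glass ramekin in the well with the orange floor; on the wooden board the green food tin in the round green-floored well and the can opener lying in the long black-floored well. The salt block is locked between its neighbours, so lift it straight up out of the rack and do not drag or tip the rack. Do not drop the white egg cup or the glass ramekin, and leave the yellow egg cup standing where it is.

Things in the scene. Friction and masses are not known exactly. Their poses are not given: they have to be found in the camera images.
- breakfast_board: Fixed blue plastic board, 262 (x) x 110 (y) x 14 mm; origin: centre of its underside, z up. Wells 5 mm deep (floor 9 mm above the counter), all at y = 0: round 64 mm, white floor, x = -82 mm (near the robot), for the egg cup; 66 (x) x 56 (y) mm, red floor, x = 0, for the salt; round 80 mm, orange floor, x = +82 mm, for the ramekin. The two boards may change sides.
- lunch_board: Fixed pale wooden board, 276 (x) x 110 (y) x 14 mm; origin: centre of its underside, z up. Wells 5 mm deep (floor 9 mm above the counter), both at y = 0: round 74 mm, green floor, x = -88 mm (near the robot), for the tin; 172 (x) x 66 (y) mm, black floor, x = +46 mm, for the can opener, lying along x either way round.
- egg_white_mid (a point): White ceramic egg cup, 62 mm tall, foot 42 mm across, narrow stem, bowl 48 mm across from 40 to 62 mm up (narrowing to 40 mm across at 24 mm up), open at the top. The point is on its axis, 31 mm above its underside, z up. About 90 g.
- egg_yellow: Yellow egg cup of the same shape, 62 mm tall, 48 mm across; not part of either kit, stays where it is. Origin at the centre of its underside. The two egg cups, the ramekin and the tin stand in a row nearest the robot, about 120 mm apart across y, in any order.
- ramekin_mid (a point): Small amber glass ramekin, 36 mm tall, 60 mm across, wall 4 mm, open at the top. The point is on its axis, 18 mm above its underside, z up. About 120 g.
- tin_mid (a point): Small round green food tin with a yellow band, 54 mm across, 60 mm tall. The point is on its axis, 30 mm above its underside, z up. About 180 g.
- opener_mid (a point): Metal can opener lying flat, 150 mm long (x): black handle pair x -75 to 0, 41 mm wide (y), 18 mm high; steel shanks x 0 to +42, 39 mm wide, 2 to 16 mm up; head with a wheel and turning key (36 mm across, top 31 mm up) at x +58. Point: mid-length, 9 mm above the underside, z up. Grip across both handles, best at x = -10 mm. On the counter, 140 g.
- salt_mid (a point): Red salt block, white cap: body 36 x 36 x 66 mm, cap to 72 mm; along y a 12 mm wide tongue stands 5 mm out of each side (46 mm in all, full body height). Its two x faces, 36 mm apart, are free to grip. Point: on its axis, 36 mm above the underside, z up. Starts in the rack, underside 8 mm above the counter. Fits its well with the tongues along the board's x. 110 g.
- rack: Loose steel rack, 0.9 kg: base 48 (x) x 112 (y) x 8 mm with fixed black (-y) and white (+y) blocks, body tops 74, caps 80 mm above the counter, grooved for the salt's tongues (2 mm play) and flush with its x faces. The salt comes out only straight up, free once its underside is 74 mm up. Origin: centre of the underside. Rack and opener lie in the far row and may swap.

How it is judged:
At the end, for the whole second after the job is handed in: All five pieces down in their own wells: within 14 mm of the centre along each board axis, within 3.5 mm of resting on the floor, tilted under 0.1 rad, at rest; the rack within 15 mm and the yellow egg cup within 20 mm of where they were (x of egg_white_mid in the frame of breakfast_board between -0.096 and -0.068 m and y of egg_white_mid in the frame of breakfast_board between -0.014 and 0.014 m and z of egg_white_mid in the frame of breakfast_board between 0.0365 and 0.0435 m and angle between each of egg_white_mid, salt_mid, ramekin_mid, tin_mid, opener_mid's own z axis and vertical below 0.1 rad and linear speed of each of egg_white, salt, ramekin, tin, opener below 0.02 m/s and x of salt_mid in the frame of breakfast_board between -0.014 and 0.014 m and y of salt_mid in the frame of breakfast_board between -0.014 and 0.014 m and z of salt_mid in the frame of breakfast_board between 0.0415 and 0.0485 m and x of ramekin_mid in the frame of breakfast_board between 0.068 and 0.096 m and y of ramekin_mid in the frame of breakfast_board between -0.014 and 0.014 m and z of ramekin_mid in the frame of breakfast_board between 0.0235 and 0.0305 m and x of tin_mid in the frame of lunch_board between -0.102 and -0.074 m and y of tin_mid in the frame of lunch_board between -0.014 and 0.014 m and z of tin_mid in the frame of lunch_board between 0.0355 and 0.0425 m and x of opener_mid in the frame of lunch_board between 0.032 and 0.06 m and y of opener_mid in the frame of lunch_board between -0.014 and 0.014 m and z of opener_mid in the frame of lunch_board between 0.0145 and 0.0215 m and distance of egg_yellow from where it was at the start of the episode below 0.02 m and distance of rack from where it was at the start of the episode below 0.015 m); the robot touches nothing.
It fails at once if the rack dragged more than 15 mm or tipped more than 0.15 rad (distance of rack from where it was at the start of the episode above 0.015 m or angle between rack's own z axis and vertical above 0.15 rad).
It fails at once if the yellow egg cup moved more than 20 mm or knocked over (distance of egg_yellow from where it was at the start of the episode above 0.02 m or angle between egg_yellow's own z axis and vertical above 0.4 rad).
It fails at once if the white egg cup dropped (faster than 0.8 m/s out of the fingers, a fall of over 3 cm) (linear speed of egg_white above 0.8 m/s and contact force between the fingers and egg_white below 0.3 N).
It fails at once if the glass ramekin dropped (faster than 0.8 m/s out of the fingers, a fall of over 3 cm) (linear speed of ramekin above 0.8 m/s and contact force between the fingers and ramekin below 0.3 N).
It also fails if it takes over 128 s, if anything falls off the work surface, if the arm or the gripper's body presses on something with over 40 N, if the wrist force passes 120 N, or if a joint passes its speed limit or range.

### The arm

A 6-joint arm with a two-finger parallel gripper is mounted at the origin on the work surface. World frame = base frame: x ahead of the robot, y to its left, z up, the work surface at z = 0. Lengths are in m, angles in rad, forces in N, time in s.
With the tool pointing down it reaches from about 0.375 to 0.925 m from the base axis. Payload 5.7 kg.
Tool frame: the origin (TCP) lies on the centre line of the jaws, within the pads' length; the fingertips stand tip_extent ahead of it and the grasp point (between the pads) lies 8 mm behind it (tip_extent is the distance from the TCP to the fingertips, in m); z points along the fingers, y is the line along which they close (so a half turn about z gives the same grasp; the last joint's range is limited). The gripper opens to 85 mm and grips with 20 to 120 N. Pads are 22 mm wide; open, the fingers measure 114 mm over their backs; the gripper's body (76 mm by 85 mm) begins 54 mm behind the grasp point. The pads swing forward as they close: fully open they stand 13 mm farther back than shut.
Start: joints at [-1.377, 0.359, 1.51, -0, 1.272, -0.115], TCP at [0.182, -0.572, 0.242] pointing down, gripper open.
Joint ranges: [-2.97, 2.97], [-1.01, 2.36], [0.21, 2.38], [-0.96, 4.11], [0.2, 2.71], [-2.98, 2.98]. Speed limits (rad/s): [2.39, 2.39, 3.14, 3.14, 3.14, 3.14].

### API

Orientations are given as a rotation vector (axis times angle).
In Python, from rig import get_obs, camera, calibration, hand_in, cut_out, mark_of, tip_extent gives the robot as it stands. The module is installed in compiled form; this text tells all that it offers.
- The arm moves only by the tool apply_moves, never from a script. Its argument "rows" is a list of rows, each an object of numbers: "rx", "ry", "rz": the turn, a rotation vector about the world's x, y, z in units of 6 degrees (1.0 is 6 degrees); "dx", "dy", "dz": the shift along the world's x, y, z in units of 40 mm (1.0 is 40 mm); "claw": the opening in per cent of the stroke, from 0 (shut) to 100 (fully open). A call has 1 to 5 rows; each row shifts and turns the commanded pose from where the row before left it; what a row does not reach is not made up. A row lasts 1/8 s, in which the tool goes at most 62.5 mm and 10.7 degrees, less where a joint would pass 70% of its speed; a pose out of reach is approached as far as the arm can. A call is refused whole if a number of a shift passes 1 or a number of a turn 1, either way. A call with a gripper value outside its range is refused whole. The fingers move at their own pace and stop on an object; "newtons" is the grip in N (left out, the last holds). Time passes only in rows, so rows that do not move let the fingers close. It gives the time, the measured TCP pose, the force, the opening and the grip force at its end, in the units of the state.
- get_obs(): the state, without advancing time (a new reading comes with each control period).
- camera(name): name is "scene" or "top" or "wrist"; returns the picture (400x640x3 uint8, red, green, blue); there is no depth.
- calibration(name): a dict with "fx", "fy", "cx", "cy" (pixels), "T" (4x4, takes a point from camera to world coordinates). Camera axes: x right, y down, z forward; pixel columns grow to the right and rows downward; lengths in m; the calibration is good to about 2 mm. A picture is of the moment at which its call begins: read the wrist's pose just before it. calibration takes no time and is no camera call; for the wrist camera it gives the pose at the moment of the call.
- hand_in(): hands the job in; it is judged then, once.
Trained networks look in the newest picture that a camera, given by its name, has taken for a name from the list of things; names that differ only in an ending like _2 or _b are one class to them, and where a whole thing is asked for, a point or a joint stands for the part that bears it (a point fixed in the world has none). Each returns a list of dicts, best first, with "conf" (0 to 1); they miss things now and then, are a little off and sometimes report something else, mostly with a low value. They report only what shows in the picture. A call takes as long as a camera call.
- cut_out(camera, target): "pixels" (400x640 bool, what is visible of it) and "extent" ([left, top, right, bottom] in pixels, round what is visible of it).
- mark_of(camera, target): "location" ([column, row] in pixels: a listed point, or the origin of a listed thing).
The state is a dict: "clock": time; "joint_pos": joint angles; "dq": joint speeds; "joint_efforts": joint torques, N m; "position": TCP position; "eef_rot": TCP orientation; "ft_force": force on the tool from outside, world axes, zero at the start; "moment": the same for the moment, N m; "width": finger opening in m; "gripper_force": force on a finger pad.
Only numpy, scipy, OpenCV 4.12 (cv2) and the standard library are available. Lean on these libraries where they do the work, as an engineer would, in place of code of your own. Each camera call takes 0.05 s, during which the arm holds its last target. There are 200 camera calls.

## Working session

There is one attempt and no reset: what is moved stays moved. The work goes in short steps, Python scripts to look and compute and a tool call to move; the robot and the scene stay as the last step left them, time stands still between calls to the robot, and variables do not carry over. Pictures are saved under pics/ and viewed, at most 16 in all, crops included, and the job is handed in when it is done.

Besides the shell and the picture viewer there is one more tool, called by a JSON object that holds its "fn" and its "kwargs", one argument or row to a line. apply_moves: Moves the arm, as the interface text tells. Its arguments: {"type":"object","properties":{"rows":{"type":"array","items":{"type":"object","properties":{"rx":{"type":"number"},"ry":{"type":"number"},"rz":{"type":"number"},"dx":{"type":"number"},"dy":{"type":"number"},"dz":{"type":"number"},"claw":{"type":"number"}}}},"newtons":{"type":"number"}},"required":["rows"]}

```bash
mkdir -p pics; cat > h.py <<'E'
import numpy as np, cv2
from rig import *
def ray(cam,px,z,cal=None):
    c=cal or calibration(cam); T=np.array(c["T"])
    d=T[:3,:3]@np.array([(px[0]-c["cx"])/c["fx"],(px[1]-c["cy"])/c["fy"],1.])
    o=T[:3,3]; return o+d*(z-o[2])/d[2]
def save(cam,name):
    im=camera(cam); cv2.imwrite(f"pics/{name}.png",im[:,:,::-1]); return im
E
python3 - <<'E'
from h import *
Z=dict(breakfast_board=0,lunch_board=0,egg_white_mid=.031,egg_yellow=0,ramekin_mid=.018,tin_mid=.03,opener_mid=.009,salt_mid=.044,rack=0)
o=get_obs();print(o["clock"],o["position"],o["eef_rot"],tip_extent if not callable(tip_extent) else tip_extent(),o["width"])
for cam in("top","scene"):
    save(cam,cam+"0"); print(cam,np.round(np.array(calibration(cam)["T"])[:3,3],3))
    for n,z in Z.items():
        for r in mark_of(cam,n)[:2]:
            print(n,round(r["conf"],2),np.round(r["location"]),np.round(ray(cam,r["location"],z)[:2],4))
E
```

```text
0.0 [ 0.18220894 -0.57093837  0.24142984] [-3.10232823e+00 -4.82831719e-01  1.51846141e-04] 0.011 0.08518775855734252
top [0.363 0.01  1.087]
breakfast_board 0.62 [457. 218.] [ 0.489  -0.3266]
lunch_board 0.8 [204. 221.] [0.492  0.3237]
egg_white_mid 0.53 [300. 231.] [0.4593 0.0735]
egg_white_mid 0.26 [356. 232.] [ 0.4538 -0.066 ]
egg_yellow 0.52 [355. 230.] [ 0.4614 -0.0656]
egg_yellow 0.22 [376. 162.] [ 0.6422 -0.1258]
ramekin_mid 0.67 [266. 225.] [0.4769 0.1616]
tin_mid 0.68 [403. 238.] [ 0.4392 -0.1807]
opener_mid 0.9 [374. 161.] [ 0.6406 -0.1197]
salt_mid 0.54 [293. 147.] [0.6731 0.0914]
rack 0.7 [286. 152.] [0.6741 0.1129]
scene [1.04  0.156 0.93 ]
breakfast_board 0.62 [194. 159.] [ 0.4893 -0.3211]
lunch_board 0.85 [479. 235.] [0.4886 0.3335]
egg_white_mid 0.65 [365. 185.] [0.4611 0.0754]
egg_yellow 0.76 [302. 174.] [ 0.4549 -0.0704]
egg_yellow 0.21 [349. 283.] [0.6749 0.1016]
ramekin_mid 0.66 [402. 204.] [0.4758 0.1625]
tin_mid 0.64 [256. 145.] [ 0.4297 -0.19  ]
opener_mid 0.67 [256. 237.] [ 0.6384 -0.1093]
salt_mid 0.78 [349. 272.] [0.6715 0.0985]
rack 0.76 [350. 279.] [0.666  0.1016]
```

View pics/top0.png

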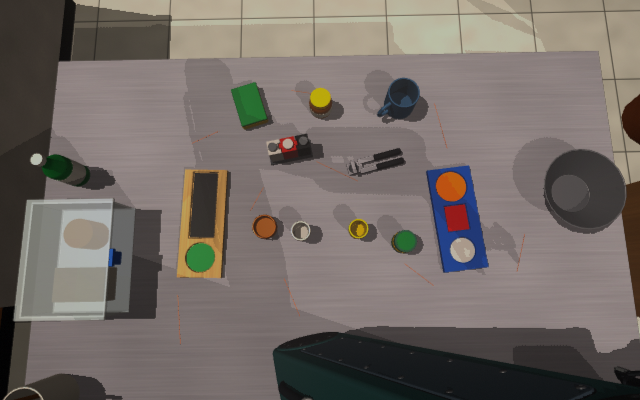

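View pics/scene0.png

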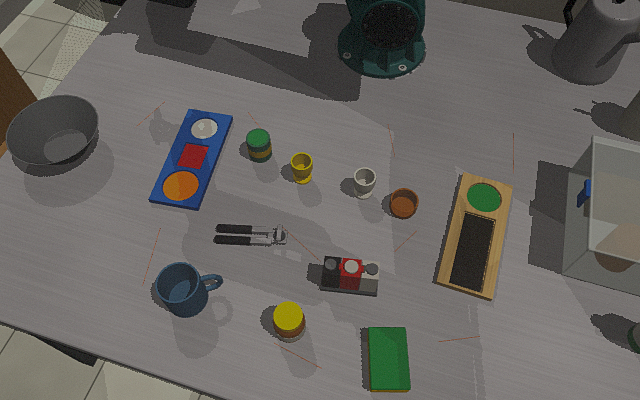

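Top picture: blue board on the right (457,218), wooden board on the left (204,221). The row, left to right: ramekin (266,227), white cup (300,231), yellow cup (358,229), tin (404,240). Behind them are the rack (290,150) and the opener (374,161), with its head toward the left. Next I refine these from both cameras.

```bash
cat >> h.py <<'E'
def tri(pa,pb,ca="top",cb="scene"):
    A=[];b=[]
    for cam,p in((ca,pa),(cb,pb)):
        o=np.array(calibration(cam)["T"])[:3,3];d=ray(cam,p,0)-o;d/=np.linalg.norm(d);P=np.eye(3)-np.outer(d,d);A.append(P);b.append(P@o)
    return np.linalg.lstsq(np.vstack(A),np.hstack(b),rcond=None)[0]
def blob(im,f,roi):
    x0,y0,x1,y1=roi;h=cv2.cvtColor(im,cv2.COLOR_RGB2HSV).astype(int)[y0:y1,x0:x1]
    m=f(h[...,0],h[...,1],h[...,2]).astype(np.uint8)
    n,l,s,c=cv2.connectedComponentsWithStats(m)
    if n<2:return None
    k=1+np.argmax(s[1:,4]);cnt=max(cv2.findContours((l==k).astype(np.uint8),0,1)[0],key=cv2.contourArea)
    M=cv2.moments(cnt);c0=np.array([M["m10"],M["m01"]])/M["m00"]
    r=cv2.minAreaRect(cnt);return c0+[x0,y0],s[k,4],np.array(cv2.boxPoints(r))+[x0,y0],cnt.reshape(-1,2)+[x0,y0]
E
python3 - <<'E'
from h import *
t=camera("top");s=camera("scene")
Fs=dict(orange=lambda h,S,V:(h>5)&(h<20)&(S>180)&(V>90),red=lambda h,S,V:((h<5)|(h>172))&(S>150)&(V>70),white=lambda h,S,V:(S<60)&(V>150),green=lambda h,S,V:(h>45)&(h<75)&(S>140),black=lambda h,S,V:(V<75))
R=dict(orange=((432,168,475,205),(152,165,210,208)),red=((440,200,475,235),(170,140,215,172)),white=((444,235,480,268),(190,115,222,140)),green=((180,238,222,275),(460,180,508,216)),black=((186,168,220,240),(445,205,500,296)))
for n in Fs:
    for cam,im,r in(("top",t,R[n][0]),("scene",s,R[n][1])):
        b=blob(im,Fs[n],r)
        if b is None: print(n,cam,None);continue
        w=ray(cam,b[0],.009)[:2]; q=[ray(cam,p,.009)[:2] for p in b[2]]
        print(n,cam,b[1],np.round(b[0],1),np.round(w,4),np.round(np.linalg.norm(np.diff(q,axis=0),axis=1),3))
for n in("tin_mid","opener_mid","ramekin_mid","egg_white_mid","egg_yellow","salt_mid","rack"):
    e=[]
    for cam,im in(("top",t),("scene",s)):
        c=cut_out(cam,n)
        if c: 
            c=c[0];rr,cc=np.nonzero(c["pixels"]);e.append((round(c["conf"],2),c["extent"],(round(cc.mean(),1),round(rr.mean(),1))))
            if cam=="top" and n in("opener_mid","rack"):
                print(n,[np.round(ray(cam,p,.009 if n[0]=="o" else .077)[:2],3) for p in cv2.boxPoints(cv2.minAreaRect(np.c_[cc,rr].astype(np.float32)))])
    print(n,e)
E
```

```text
orange top 679 [450.6 186.2] [ 0.5709 -0.3141] [0.075 0.074 0.074]
orange scene 779 [180.2 185.5] [ 0.5709 -0.3154] [0.075 0.076 0.074]
red top 514 [456.3 217.6] [ 0.4893 -0.3229] [0.054 0.064 0.054]
red scene 521 [192.5 155.9] [ 0.4892 -0.324 ] [0.064 0.064 0.063]
white top 454 [462.1 249.7] [ 0.4079 -0.3316] [0.058 0.057 0.057]
white scene 62 [213.5 126.8] [ 0.396  -0.3128] [0.043 0.012 0.043]
green top 589 [199.9 257. ] [0.4003 0.3287] [0.066 0.065 0.065]
green scene 647 [483.4 197.7] [0.4002 0.3286] [0.069 0.07  0.067]
black top 1504 [203.7 204.7] [0.5336 0.3238] [0.17  0.066 0.17 ]
black scene 2315 [471.9 251.5] [0.5367 0.3239] [0.177 0.07  0.176]
tin_mid [(0.59, [393.0, 232.4, 418.7, 252.6], (np.float64(404.2), np.float64(241.3))), (0.57, [247.2, 129.2, 274.4, 162.1], (np.float64(258.7), np.float64(145.1)))]
opener_mid [(0.95, [216.1, 223.6, 287.9, 245.0], (np.float64(248.3), np.float64(235.1)))]
ramekin_mid [(0.69, [293.5, 221.0, 310.9, 239.1], (np.float64(300.6), np.float64(230.7)))]
egg_white_mid [(0.56, [291.0, 221.2, 311.2, 241.7], (np.float64(300.5), np.float64(230.5))), (0.7, [356.3, 167.9, 380.1, 200.5], (np.float64(364.2), np.float64(182.3)))]
egg_yellow [(0.73, [348.5, 220.3, 367.2, 242.3], (np.float64(358.0), np.float64(228.9))), (0.7, [387.1, 188.9, 420.8, 219.9], (np.float64(403.3), np.float64(203.2)))]
salt_mid [(0.87, [281.6, 136.5, 298.8, 157.4], (np.float64(288.6), np.float64(147.4))), (0.79, [340.5, 257.6, 363.9, 291.6], (np.float64(350.1), np.float64(273.3)))]
rack [array([0.678, 0.154]), array([0.698, 0.053]), array([0.639, 0.042]), array([0.619, 0.141])]
rack [(0.72, [266.3, 136.0, 312.5, 169.7], (np.float64(289.0), np.float64(149.5))), (0.76, [320.1, 252.6, 379.1, 298.2], (np.float64(349.8), np.float64(277.4)))]
```

{"fn": "apply_moves", "kwargs": {
  "rows": [
    {"dx":0.53,"dy":0.8,"rz":1},
    {"dx":0.53,"dy":0.8,"rz":1},
    {"dx":0.53,"dy":0.8,"rz":1},
    {"dx":0.53,"dy":0.8,"rz":1},
    {"dx":0.53,"dy":0.8,"rz":1}
  ]
}}

```text
validation failed for argument at $.ro...
```

{"fn": "apply_moves", "kwargs": {
  "rows": [
    {"dx":0.53,"dy":0.8,"rz":1},
    {"dx":0.53,"dy":0.8,"rz":1},
    {"dx":0.53,"dy":0.8,"rz":1},
    {"dx":0.53,"dy":0.8,"rz":1},
    {"dx":0.53,"dy":0.8,"rz":1}
  ]
}}

```text
validation failed for argument at $.ro...
```

{"fn": "apply_moves", "kwargs": {
  "rows": [
    {"dx":0.5,"dy":0.8,"rz":1},
    {"dx":0.5,"dy":0.8,"rz":1},
    {}
  ]
}}

```text
validation failed for argument at $.ro...
```

```bash
python3 - <<'E'
from h import *
o=get_obs();print(o["clock"],o["position"],o["eef_rot"],o["joint_pos"])
c=calibration("wrist");print(np.round(c["T"],3));save("wrist","w1")
for n,z in dict(tin_mid=.03,egg_yellow=0,egg_white_mid=.031).items():
    for r in mark_of("wrist",n)[:2]: print(n,r["conf"],r["location"],ray("wrist",r["location"],z,c))
E
```

```text
1.8 [ 0.18234474 -0.5716188   0.24227292] [-3.10417108e+00 -4.83075743e-01 -5.46106794e-06] [-1.37709447e+00  3.58808165e-01  1.51037114e+00  6.01797942e-06
  1.27247112e+00 -1.15066228e-01]
[[ 0.305 -0.905 -0.296  0.258]
 [-0.952 -0.29  -0.094 -0.548]
 [-0.001  0.311 -0.951  0.374]
 [ 0.     0.     0.     1.   ]]
```

View pics/w1.png

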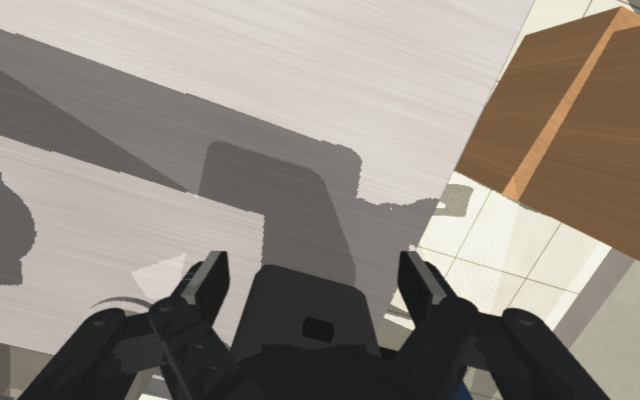

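The wrist picture shows only the counter between the open fingers, because the move calls were rejected. I'll retry with all the keys filled in.

{"fn": "apply_moves", "kwargs": {
  "rows": [
    {"dx":0.53,"dy":0.8,"dz":0,"rx":0,"ry":0,"rz":1,"claw":100},
    {"dx":0.53,"dy":0.8,"dz":0,"rx":0,"ry":0,"rz":1,"claw":100},
    {"dx":0.53,"dy":0.8,"dz":0,"rx":0,"ry":0,"rz":1,"claw":100},
    {"dx":0.53,"dy":0.8,"dz":0,"rx":0,"ry":0,"rz":1,"claw":100},
    {"dx":0.53,"dy":0.8,"dz":0,"rx":0,"ry":0,"rz":1,"claw":100}
  ],
  "newtons": 40
}}

```text
clock: 2.62
position: [0.2889, -0.4106, 0.2424]
eef_rot: [2.871, 1.275, 0.0]
ft_force: [-0.3, -0.1, -0.2]
width: 0.0857
gripper_force: 0.0
```

{"fn": "apply_moves", "kwargs": {
  "rows": [
    {"dx":0.53,"dy":0.8,"rz":1,"claw":100},
    {"dx":0.53,"dy":0.8,"rz":1,"claw":100},
    {"dx":0.53,"dy":0.8,"rz":1,"claw":100},
    {"dx":0.53,"dy":0.8,"rz":1,"claw":100},
    {"dx":0.53,"dy":0.8,"rz":1,"claw":100}
  ],
  "newtons": 40
}}

```text
validation failed for argument at $.ro...
```

{"fn": "apply_moves", "kwargs": {
  "rows": [
    {"dx":0.52,"dy":0.8,"dz":0,"rx":0,"ry":0,"rz":1,"claw":100},
    {"dx":0.52,"dy":0.8,"dz":0,"rx":0,"ry":0,"rz":1,"claw":100},
    {"dx":0.52,"dy":0.8,"dz":0,"rx":0,"ry":0,"rz":1,"claw":100},
    {"dx":0.52,"dy":0.8,"dz":0,"rx":0,"ry":0,"rz":1,"claw":100},
    {"dx":0.52,"dy":0.8,"dz":0,"rx":0,"ry":0,"rz":1,"claw":100}
  ]
}}

```text
clock: 3.25
position: [0.393, -0.2506, 0.2425]
eef_rot: [2.443, 1.974, 0.0]
ft_force: [1.0, 0.0, -0.7]
width: 0.0852
gripper_force: 0.0
```

{"fn": "apply_moves", "kwargs": {
  "rows": [
    {"dx":0.52,"dy":0.8,"dz":0,"rx":0,"ry":0,"rz":1,"claw":100},
    {"dx":0.52,"dy":0.8,"dz":0,"rx":0,"ry":0,"rz":1,"claw":100},
    {"dx":0,"dy":0,"dz":0,"rx":0,"ry":0,"rz":0,"claw":100}
  ]
}}

```text
clock: 3.62
position: [0.4349, -0.1858, 0.2424]
eef_rot: [2.223, 2.22, 0.001]
ft_force: [-0.2, 0.4, 0.4]
width: 0.0856
gripper_force: 0.0
```

```bash
python3 - <<'E'
from h import *
o=get_obs();print(o["clock"],o["position"],o["eef_rot"],o["joint_pos"])
c=calibration("wrist");print(np.round(c["T"],3));save("wrist","w2")
for n,z in dict(tin_mid=.03,egg_yellow=0,egg_white_mid=.031).items():
    for r in mark_of("wrist",n)[:2]: print(n,r["conf"],r["location"],ray("wrist",r["location"],z,c))
E
```

```text
3.625 [ 0.43488925 -0.18583243  0.24238593] [2.22322367e+00 2.21955604e+00 8.49521323e-04] [-5.50426998e-01  1.74582507e-01  1.77399322e+00  5.47757133e-04
  1.19282081e+00 -5.48978044e-01]
[[ 1.    -0.001  0.001  0.435]
 [-0.    -0.951 -0.31  -0.106]
 [ 0.001  0.31  -0.951  0.374]
 [ 0.     0.     0.     1.   ]]
tin_mid 0.63 [307.5, 166.8] [ 0.42828928 -0.18246366  0.03      ]
egg_yellow 0.75 [332.1, 66.4] [ 0.45732297 -0.0691629   0.        ]
egg_white_mid 0.57 [333.5, 65.5] [ 0.45694721 -0.07135444  0.031     ]
```

View pics/w2.png

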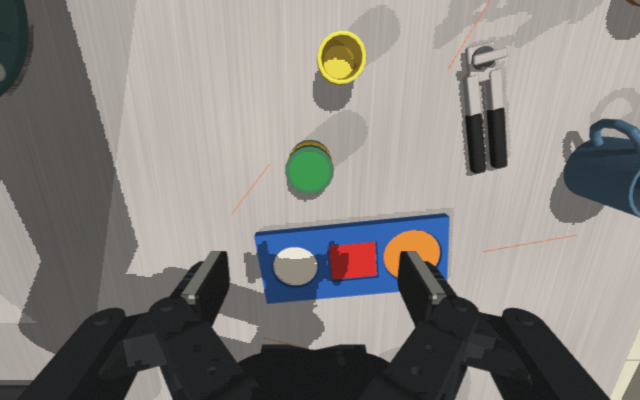

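The wrist picture shows the tin lid at (310,170), the yellow cup at (341,57), the opener at (487,110) with its head up (toward +y), and the breakfast wells at (295,266), (354,261) and (411,254).

```bash
python3 - <<'E'
from h import *
im=cv2.imread("pics/w2.png")[:,:,::-1].copy();c=calibration("wrist")
g=lambda h,S,V:(h>45)&(h<80)&(S>110)
b=blob(im,g,(275,140,345,200));e=cv2.minEnclosingCircle(b[3]);print("tin",b[0],e,ray("wrist",b[0],.06,c), ray("wrist",e[0],.06,c), 2*e[1]/c["fx"]*.33)
y=blob(im,lambda h,S,V:(h>22)&(h<33)&(S>150),(310,20,375,90));print("yel",ray("wrist",cv2.minEnclosingCircle(y[3])[0],.06,c))
r=blob(im,lambda h,S,V:((h<5)|(h>172))&(S>150),(320,230,385,290));print("redwell",ray("wrist",r[0],.009,c))
w=blob(im,lambda h,S,V:(S<60)&(V>100),(268,240,322,290));print("wwell",w[0],w[1],ray("wrist",w[0],.009,c))
k=blob(im,lambda h,S,V:(V<60),(455,80,515,180));print("handle",k[1],ray("wrist",k[0],.016,c))
E
```

```text
tin [309.02412368 170.55284553] ((309.0, 171.0), 20.61562728881836) [ 0.4290835  -0.18257665  0.06      ] [ 0.42905213 -0.18307764  0.06      ] 0.0463427444908819
yel [ 0.46112971 -0.07015487  0.06      ]
redwell [ 0.48861581 -0.32435395  0.009     ]
wwell [295.04009528 265.48286357] 1318 [ 0.40709065 -0.33224363  0.009     ]
handle 957 [ 0.65443513 -0.15351043  0.016     ]
```

{"fn": "apply_moves", "kwargs": {
  "rows": [
    {"dx":-0.14,"dy":0.08,"dz":-1,"rx":0,"ry":0,"rz":0,"claw":100},
    {"dx":0,"dy":0,"dz":-1,"rx":0,"ry":0,"rz":0,"claw":100},
    {"dx":0,"dy":0,"dz":-1,"rx":0,"ry":0,"rz":0,"claw":100},
    {"dx":0,"dy":0,"dz":-1,"rx":0,"ry":0,"rz":0,"claw":100},
    {"dx":0,"dy":0,"dz":-1,"rx":0,"ry":0,"rz":0,"claw":100}
  ]
}}

```text
clock: 4.45
position: [0.4282, -0.1857, 0.0413]
eef_rot: [2.229, 2.212, -0.0]
ft_force: [0.1, 0.2, 0.8]
width: 0.0853
gripper_force: 0.0
```

{"fn": "apply_moves", "kwargs": {
  "rows": [
    {"dx":0,"dy":0,"dz":-0.18,"rx":0,"ry":0,"rz":0,"claw":100},
    {"dx":0,"dy":0,"dz":0,"rx":0,"ry":0,"rz":0,"claw":20},
    {"dx":0,"dy":0,"dz":0,"rx":0,"ry":0,"rz":0,"claw":20},
    {"dx":0,"dy":0,"dz":0,"rx":0,"ry":0,"rz":0,"claw":20},
    {"dx":0,"dy":0,"dz":0,"rx":0,"ry":0,"rz":0,"claw":20}
  ]
}}

```text
clock: 5.08
position: [0.4295, -0.1853, 0.0366]
eef_rot: [2.225, 2.213, 0.001]
ft_force: [-1.6, -0.4, 7.9]
width: 0.0532
gripper_force: 42.6
```

{"fn": "apply_moves", "kwargs": {
  "rows": [
    {"dx":0,"dy":0,"dz":1,"rx":0,"ry":0,"rz":0,"claw":20},
    {"dx":0,"dy":0,"dz":1,"rx":0,"ry":0,"rz":0,"claw":20},
    {"dx":0,"dy":0.5,"dz":1,"rx":0,"ry":0,"rz":0,"claw":20},
    {"dx":-0.1,"dy":1,"dz":0,"rx":0,"ry":0,"rz":0,"claw":20},
    {"dx":-0.1,"dy":1,"dz":0,"rx":0,"ry":0,"rz":0,"claw":20}
  ]
}}

```text
clock: 5.7
position: [0.4206, -0.0836, 0.1564]
eef_rot: [2.227, 2.213, 0.002]
ft_force: [0.2, 1.2, -1.8]
width: 0.053
gripper_force: 43.5
```

{"fn": "apply_moves", "kwargs": {
  "rows": [
    {"dx":-0.1,"dy":1,"dz":0,"rx":0,"ry":0,"rz":0,"claw":20},
    {"dx":-0.1,"dy":1,"dz":0,"rx":0,"ry":0,"rz":0,"claw":20},
    {"dx":-0.1,"dy":1,"dz":0,"rx":0,"ry":0,"rz":0,"claw":20},
    {"dx":-0.1,"dy":1,"dz":0,"rx":0,"ry":0,"rz":0,"claw":20},
    {"dx":-0.1,"dy":1,"dz":0,"rx":0,"ry":0,"rz":0,"claw":20}
  ]
}}

```text
clock: 6.32
position: [0.3999, 0.1169, 0.1557]
eef_rot: [2.227, 2.215, 0.001]
ft_force: [0.8, 0.6, -1.4]
width: 0.0529
gripper_force: 43.5
```

{"fn": "apply_moves", "kwargs": {
  "rows": [
    {"dx":0,"dy":1,"dz":0,"rx":0,"ry":0,"rz":0,"claw":20},
    {"dx":0,"dy":1,"dz":0,"rx":0,"ry":0,"rz":0,"claw":20},
    {"dx":0,"dy":1,"dz":0,"rx":0,"ry":0,"rz":0,"claw":20},
    {"dx":0,"dy":1,"dz":0,"rx":0,"ry":0,"rz":0,"claw":20},
    {"dx":0,"dy":1,"dz":0,"rx":0,"ry":0,"rz":0,"claw":20}
  ]
}}

```text
clock: 6.95
position: [0.3999, 0.317, 0.1557]
eef_rot: [2.227, 2.216, 0.001]
ft_force: [0.7, 0.0, -1.7]
width: 0.0532
gripper_force: 43.5
```

{"fn": "apply_moves", "kwargs": {
  "rows": [
    {"dx":0,"dy":0.28,"dz":0,"rx":0,"ry":0,"rz":0,"claw":20},
    {"dx":0,"dy":0,"dz":0,"rx":0,"ry":0,"rz":0,"claw":20}
  ]
}}

```text
clock: 7.2
position: [0.4, 0.327, 0.1552]
eef_rot: [2.226, 2.217, -0.0]
ft_force: [0.0, 0.1, -1.5]
width: 0.0533
gripper_force: 43.5
```

```bash
python3 - <<'E'
from h import *
o=get_obs();print(o["clock"],o["position"],o["eef_rot"],o["width"])
c=calibration("wrist");save("wrist","w3");print(mark_of("wrist","tin_mid")[:1])
for n,z in dict(ramekin_mid=.018,egg_white_mid=.031,lunch_board=0).items():
    for r in mark_of("wrist",n)[:2]: print(n,r["conf"],r["location"],ray("wrist",r["location"],z,c))
E
```

```text
7.2 [0.39998053 0.32697679 0.15524941] [ 2.22557563e+00  2.21709498e+00 -3.08043720e-04] 0.05326189845339056
[]
ramekin_mid 0.71 [381.8, 321.2] [0.47648291 0.1703729  0.018     ]
lunch_board 0.9 [401.6, 184.9] [0.48986764 0.32388118 0.        ]
```

View pics/w3.png

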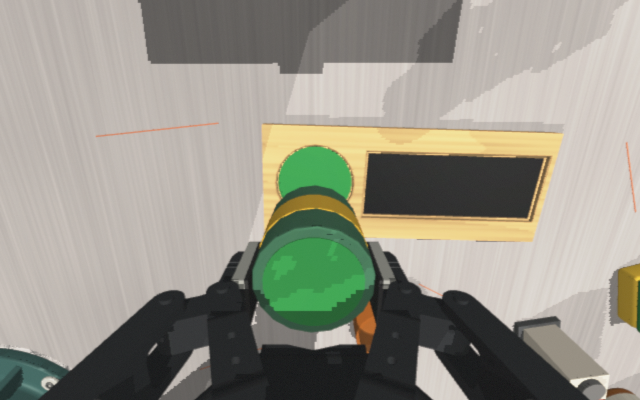

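The tin is in the jaws at (314,275), with the green well just ahead at (315,180) and the black well at (455,185). Lowering.

{"fn": "apply_moves", "kwargs": {
  "rows": [
    {"dx":0.03,"dy":0,"dz":-1,"rx":0,"ry":0,"rz":0,"claw":20},
    {"dx":0,"dy":0,"dz":-1,"rx":0,"ry":0,"rz":0,"claw":20},
    {"dx":0,"dy":0,"dz":-0.6,"rx":0,"ry":0,"rz":0,"claw":20},
    {"dx":0,"dy":0,"dz":-0.1,"rx":0,"ry":0,"rz":0,"claw":20},
    {"dx":0,"dy":0,"dz":0,"rx":0,"ry":0,"rz":0,"claw":20}
  ]
}}

```text
clock: 8.07
position: [0.4019, 0.3266, 0.0475]
eef_rot: [-2.228, -2.215, -0.0]
ft_force: [-0.6, 0.6, -2.5]
width: 0.0528
gripper_force: 43.6
```

{"fn": "apply_moves", "kwargs": {
  "rows": [
    {"dx":0,"dy":0,"dz":0,"rx":0,"ry":0,"rz":0,"claw":90},
    {"dx":0,"dy":0,"dz":0,"rx":0,"ry":0,"rz":0,"claw":90},
    {"dx":0,"dy":0,"dz":0,"rx":0,"ry":0,"rz":0,"claw":100},
    {"dx":0,"dy":0,"dz":1,"rx":0,"ry":0,"rz":0,"claw":100},
    {"dx":0,"dy":0,"dz":1,"rx":0,"ry":0,"rz":0,"claw":100}
  ]
}}

```text
clock: 8.7
position: [0.4012, 0.3266, 0.1278]
eef_rot: [-2.227, -2.215, 0.002]
ft_force: [0.6, -0.5, -0.2]
width: 0.0852
gripper_force: 0.0
```

{"fn": "apply_moves", "kwargs": {
  "rows": [
    {"dx":0,"dy":-0.5,"dz":1,"rx":0,"ry":0,"rz":0,"claw":100},
    {"dx":0.5,"dy":-1,"dz":0.5,"rx":0,"ry":0,"rz":0,"claw":100},
    {"dx":0.5,"dy":-1,"dz":0,"rx":0,"ry":0,"rz":0,"claw":100},
    {"dx":0.5,"dy":-1,"dz":0,"rx":0,"ry":0,"rz":0,"claw":100},
    {"dx":0,"dy":0,"dz":0,"rx":0,"ry":0,"rz":0,"claw":100}
  ]
}}

```text
clock: 9.32
position: [0.463, 0.1847, 0.1875]
eef_rot: [2.231, 2.211, 0.001]
ft_force: [-1.2, 0.3, 0.3]
width: 0.0854
gripper_force: 0.0
```

```bash
python3 - <<'E'
from h import *
o=get_obs();print(o["clock"],o["position"],o["eef_rot"],o["width"])
c=calibration("wrist");save("wrist","w4")
for n,z in dict(ramekin_mid=.018,egg_white_mid=.031,tin_mid=.039,salt_mid=.044,rack=0,lunch_board=0).items():
    for r in mark_of("wrist",n)[:2]: print(n,r["conf"],r["location"],ray("wrist",r["location"],z,c))
E
```

```text
9.325 [0.46296715 0.18469493 0.18754824] [2.23055327e+00 2.21062486e+00 1.24178114e-03] 0.08536628829196054
ramekin_mid 0.64 [322.6, 197.5] [0.47332415 0.16348371 0.018     ]
egg_white_mid 0.7 [308.9, 275.0] [0.45758596 0.07541592 0.031     ]
tin_mid 0.78 [236.7, 15.0] [0.40049371 0.33191476 0.039     ]
salt_mid 0.58 [509.7, 257.1] [0.67089952 0.10393858 0.044     ]
rack 0.57 [486.2, 239.5] [0.67096883 0.10251415 0.        ]
lunch_board 0.92 [338.5, 32.7] [0.48894064 0.3256074  0.        ]
```

View pics/w4.png

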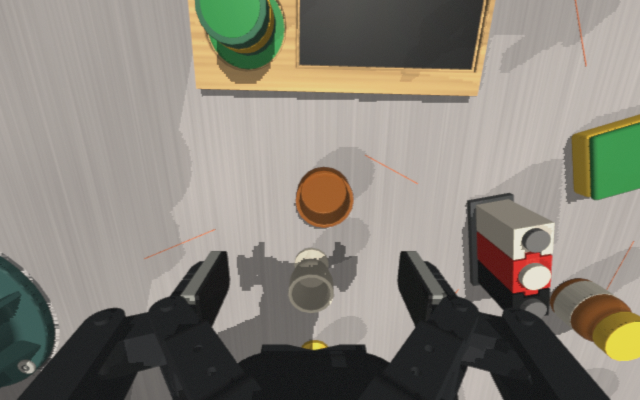

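The tin sits in the green well at (240,25). The ramekin is at (324,197), the white cup at (311,285), and the salt cap between its neighbours at (536,277). Next I grip the ramekin.

{"fn": "apply_moves", "kwargs": {
  "rows": [
    {"dx":0.29,"dy":-0.54,"dz":-0.5,"rx":0,"ry":0,"rz":0,"claw":100},
    {"dx":0,"dy":0,"dz":-1,"rx":0,"ry":0,"rz":0,"claw":100},
    {"dx":0,"dy":0,"dz":-1,"rx":0,"ry":0,"rz":0,"claw":100},
    {"dx":0,"dy":0,"dz":-1,"rx":0,"ry":0,"rz":0,"claw":100},
    {"dx":0,"dy":0,"dz":-0.69,"rx":0,"ry":0,"rz":0,"claw":100}
  ]
}}

```text
clock: 10.3
position: [0.4722, 0.1658, 0.0178]
eef_rot: [-2.225, -2.216, 0.002]
ft_force: [0.6, -0.5, 0.4]
width: 0.0854
gripper_force: 0.0
```

{"fn": "apply_moves", "kwargs": {
  "rows": [
    {"dx":0,"dy":0,"dz":0,"rx":0,"ry":0,"rz":0,"claw":100},
    {"dx":0,"dy":0,"dz":0,"rx":0,"ry":0,"rz":0,"claw":30},
    {"dx":0,"dy":0,"dz":0,"rx":0,"ry":0,"rz":0,"claw":30},
    {"dx":0,"dy":0,"dz":0,"rx":0,"ry":0,"rz":0,"claw":30},
    {"dx":0,"dy":0,"dz":0,"rx":0,"ry":0,"rz":0,"claw":30}
  ]
}}

```text
clock: 10.92
position: [0.4743, 0.1656, 0.0209]
eef_rot: [2.227, 2.215, 0.004]
ft_force: [-0.3, 1.1, 8.8]
width: 0.0576
gripper_force: 43.8
```

{"fn": "apply_moves", "kwargs": {
  "rows": [
    {"dx":0,"dy":0,"dz":0.5,"rx":0,"ry":0,"rz":0,"claw":30},
    {"dx":0,"dy":0,"dz":1,"rx":0,"ry":0,"rz":0,"claw":30},
    {"dx":0,"dy":0,"dz":1,"rx":0,"ry":0,"rz":0,"claw":30},
    {"dx":0,"dy":0,"dz":0.3,"rx":0,"ry":0,"rz":0,"claw":30},
    {"dx":0,"dy":0,"dz":0,"rx":0,"ry":0,"rz":0,"claw":30}
  ]
}}

```text
clock: 11.55
position: [0.4735, 0.1653, 0.1321]
eef_rot: [2.227, 2.215, 0.003]
ft_force: [-0.2, -0.9, -1.2]
width: 0.0577
gripper_force: 43.7
```

{"fn": "apply_moves", "kwargs": {
  "rows": [
    {"dx":0.2,"dy":-0.6,"dz":0,"rx":0,"ry":0,"rz":0,"claw":30},
    {"dx":0.2,"dy":-1,"dz":0,"rx":0,"ry":0,"rz":0,"claw":30},
    {"dx":0.2,"dy":-1,"dz":0,"rx":0,"ry":0,"rz":0,"claw":30},
    {"dx":0.2,"dy":-1,"dz":0,"rx":0,"ry":0,"rz":0,"claw":30},
    {"dx":0.2,"dy":-1,"dz":0,"rx":0,"ry":0,"rz":0,"claw":30}
  ]
}}

```text
clock: 12.18
position: [0.5119, -0.0199, 0.1295]
eef_rot: [-2.225, -2.213, 0.003]
ft_force: [0.3, -0.8, -1.0]
width: 0.0576
gripper_force: 43.6
```

{"fn": "apply_moves", "kwargs": {
  "rows": [
    {"dx":0.2,"dy":-1,"dz":0,"rx":0,"ry":0,"rz":0,"claw":30},
    {"dx":0.2,"dy":-1,"dz":0,"rx":0,"ry":0,"rz":0,"claw":30},
    {"dx":0.2,"dy":-1,"dz":0,"rx":0,"ry":0,"rz":0,"claw":30},
    {"dx":0.2,"dy":-1,"dz":0,"rx":0,"ry":0,"rz":0,"claw":30},
    {"dx":0.2,"dy":-1,"dz":0,"rx":0,"ry":0,"rz":0,"claw":30}
  ]
}}

```text
clock: 12.8
position: [0.552, -0.2196, 0.1291]
eef_rot: [-2.225, -2.213, 0.002]
ft_force: [0.8, -0.0, -0.7]
width: 0.0576
gripper_force: 43.6
```

{"fn": "apply_moves", "kwargs": {
  "rows": [
    {"dx":0.2,"dy":-1,"dz":0,"rx":0,"ry":0,"rz":0,"claw":30},
    {"dx":0.2,"dy":-0.8,"dz":0,"rx":0,"ry":0,"rz":0,"claw":30},
    {"dx":0,"dy":-0.5,"dz":0,"rx":0,"ry":0,"rz":0,"claw":30},
    {"dx":0,"dy":0,"dz":0,"rx":0,"ry":0,"rz":0,"claw":30}
  ]
}}

```text
clock: 13.3
position: [0.5682, -0.3113, 0.1299]
eef_rot: [-2.227, -2.212, 0.001]
ft_force: [0.5, 0.9, -1.1]
width: 0.0577
gripper_force: 43.6
```

```bash
python3 - <<'E'
from h import *
o=get_obs();print(o["clock"],o["position"],o["eef_rot"],o["width"])
c=calibration("wrist");save("wrist","w5")
for n,z in dict(ramekin_mid=.131,breakfast_board=0).items():
    for r in mark_of("wrist",n)[:2]: print(n,r["conf"],r["location"],ray("wrist",r["location"],z,c))
E
```

```text
13.3 [ 0.56817117 -0.31130845  0.12992408] [-2.22746678e+00 -2.21207529e+00  7.76294046e-04] 0.05765918600031025
breakfast_board 0.91 [233.4, 198.6] [ 0.49289509 -0.31970363  0.        ]
```

View pics/w5.png

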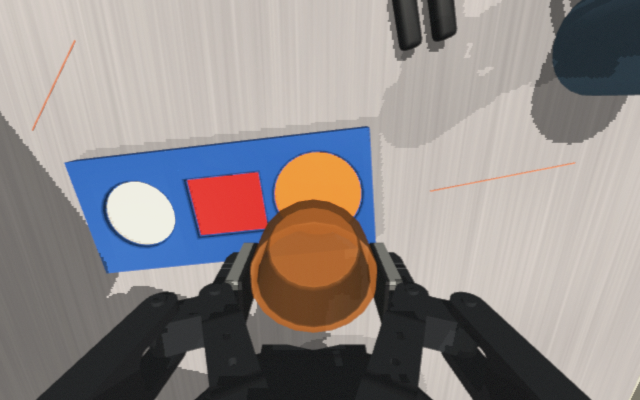

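The ramekin is held level over the board, with the orange well at (318,190). White is at (140,212) and red at (227,204). Lowering.

{"fn": "apply_moves", "kwargs": {
  "rows": [
    {"dx":0.07,"dy":-0.05,"dz":-1,"rx":0,"ry":0,"rz":0,"claw":30},
    {"dx":0,"dy":0,"dz":-1,"rx":0,"ry":0,"rz":0,"claw":30},
    {"dx":0,"dy":0,"dz":-0.3,"rx":0,"ry":0,"rz":0,"claw":30},
    {"dx":0,"dy":0,"dz":-0.18,"rx":0,"ry":0,"rz":0,"claw":30},
    {"dx":0,"dy":0,"dz":0,"rx":0,"ry":0,"rz":0,"claw":30}
  ]
}}

```text
clock: 14.08
position: [0.5725, -0.3128, 0.033]
eef_rot: [2.226, 2.215, 0.0]
ft_force: [-0.1, -0.3, -0.9]
width: 0.0575
gripper_force: 43.5
```

{"fn": "apply_moves", "kwargs": {
  "rows": [
    {"dx":0,"dy":0,"dz":0,"rx":0,"ry":0,"rz":0,"claw":80},
    {"dx":0,"dy":0,"dz":0,"rx":0,"ry":0,"rz":0,"claw":80},
    {"dx":0,"dy":0,"dz":0.3,"rx":0,"ry":0,"rz":0,"claw":100},
    {"dx":0,"dy":0,"dz":1,"rx":0,"ry":0,"rz":0,"claw":100},
    {"dx":0,"dy":0.5,"dz":1,"rx":0,"ry":0,"rz":0,"claw":100}
  ]
}}

```text
clock: 14.7
position: [0.5722, -0.294, 0.1262]
eef_rot: [2.228, 2.213, -0.0]
ft_force: [0.3, -0.8, 0.4]
width: 0.0852
gripper_force: 0.0
```

```bash
python3 - <<'E'
from h import *
im=cv2.imread("pics/w5.png")[:,:,::-1].copy();
t=camera("top");s=camera("scene")
for cam,im,r in(("top",t,(432,168,475,205)),("scene",s,(150,158,215,208))):
    b=blob(im,lambda h,S,V:(h>3)&(h<20)&(S>150)&(V>50),r);print(b[1],ray(cam,b[0],.02))
for cam in("top","scene"):
    for n,z in dict(ramekin_mid=.027,tin_mid=.039,egg_white_mid=.031).items():
        for r in mark_of(cam,n)[:1]: print(cam,n,r["conf"],ray(cam,r["location"],z))
cv2.imwrite("pics/s6.png",np.hstack([cv2.resize(s[100:220,140:300],(400,300))[:,:,::-1],cv2.resize(t[160:280,400:560],(400,300))[:,:,::-1]]))
E
```

```text
327 [ 0.57711903 -0.29549537  0.02      ]
697 [ 0.57794262 -0.31069935  0.02      ]
top ramekin_mid 0.49 [ 0.57339385 -0.31623196  0.027     ]
top tin_mid 0.89 [0.40430973 0.32402103 0.039     ]
scene ramekin_mid 0.76 [ 0.57258358 -0.32380217  0.027     ]
scene tin_mid 0.97 [0.39600198 0.32508133 0.039     ]
scene egg_white_mid 0.68 [0.45331709 0.07109109 0.031     ]
```

View pics/s6.png

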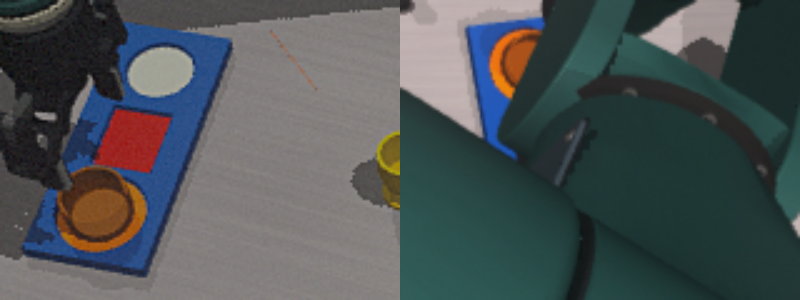

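The ramekin stands in the orange well, at (100,212) in the left crop. Next, the white cup.

{"fn": "apply_moves", "kwargs": {
  "rows": [
    {"dx":-0.3,"dy":1,"dz":0,"rx":0,"ry":0,"rz":0,"claw":100},
    {"dx":-0.3,"dy":1,"dz":0,"rx":0,"ry":0,"rz":0,"claw":100},
    {"dx":-0.3,"dy":1,"dz":0,"rx":0,"ry":0,"rz":0,"claw":100},
    {"dx":-0.3,"dy":1,"dz":0,"rx":0,"ry":0,"rz":0,"claw":100},
    {"dx":-0.3,"dy":1,"dz":0,"rx":0,"ry":0,"rz":0,"claw":100}
  ]
}}

```text
clock: 15.72
position: [0.5109, -0.0918, 0.1233]
eef_rot: [-2.227, -2.214, 0.001]
ft_force: [-0.0, 1.0, 0.4]
width: 0.0859
gripper_force: 0.0
```

{"fn": "apply_moves", "kwargs": {
  "rows": [
    {"dx":-0.3,"dy":1,"dz":0,"rx":0,"ry":0,"rz":0,"claw":100},
    {"dx":-0.3,"dy":1,"dz":0,"rx":0,"ry":0,"rz":0,"claw":100},
    {"dx":-0.3,"dy":1,"dz":0,"rx":0,"ry":0,"rz":0,"claw":100},
    {"dx":-0.3,"dy":1,"dz":0,"rx":0,"ry":0,"rz":0,"claw":100},
    {"dx":-0.13,"dy":0.2,"dz":0,"rx":0,"ry":0,"rz":0,"claw":100}
  ]
}}

```text
clock: 16.35
position: [0.4572, 0.0767, 0.1235]
eef_rot: [-2.223, -2.217, 0.003]
ft_force: [0.4, -1.0, 0.5]
width: 0.0853
gripper_force: 0.0
```

```bash
python3 - <<'E'
from h import *
o=get_obs();print(o["clock"],o["position"],o["eef_rot"],o["width"])
c=calibration("wrist");im=save("wrist","w6")
for r in mark_of("wrist","egg_white_mid")[:2]: print(r["conf"],r["location"],ray("wrist",r["location"],.031,c))
for r in cut_out("wrist","egg_white_mid")[:1]: print(r["extent"])
E
```

```text
16.35 [0.45721018 0.07672563 0.12345326] [-2.22348627 -2.21669863  0.00256705] 0.08525790842265958
0.72 [318.4, 205.7] [0.46127955 0.07441766 0.031     ]
[282.8, 172.1, 350.5, 253.5]
```

View pics/w6.png

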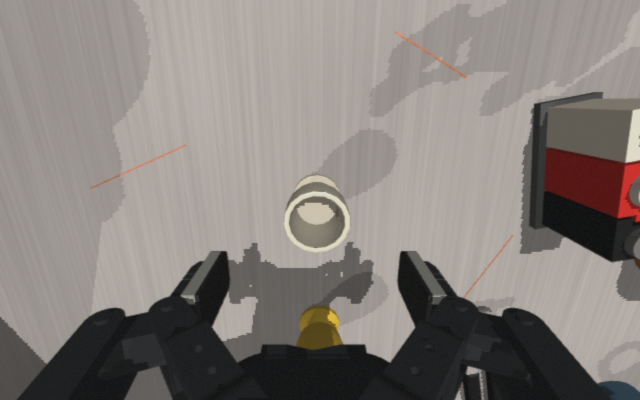

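The white cup's rim is at (317,222), centred between the fingers (column 314). Descending and gripping.

{"fn": "apply_moves", "kwargs": {
  "rows": [
    {"dx":0.03,"dy":-0.05,"dz":-1,"rx":0,"ry":0,"rz":0,"claw":100},
    {"dx":0,"dy":0,"dz":-0.95,"rx":0,"ry":0,"rz":0,"claw":100},
    {"dx":0,"dy":0,"dz":0,"rx":0,"ry":0,"rz":0,"claw":60},
    {"dx":0,"dy":0,"dz":0,"rx":0,"ry":0,"rz":0,"claw":20},
    {"dx":0,"dy":0,"dz":0,"rx":0,"ry":0,"rz":0,"claw":20}
  ],
  "newtons": 35
}}

```text
clock: 17.12
position: [0.461, 0.0729, 0.0476]
eef_rot: [2.227, 2.214, 0.002]
ft_force: [0.2, -0.0, -1.5]
width: 0.0457
gripper_force: 35.9
```

{"fn": "apply_moves", "kwargs": {
  "rows": [
    {"dx":0,"dy":0,"dz":0,"rx":0,"ry":0,"rz":0,"claw":20},
    {"dx":0,"dy":0,"dz":0,"rx":0,"ry":0,"rz":0,"claw":20}
  ]
}}

```text
clock: 17.38
position: [0.4609, 0.0732, 0.0473]
eef_rot: [2.226, 2.215, 0.003]
ft_force: [0.3, -0.1, 7.7]
width: 0.0458
gripper_force: 36.5
```

{"fn": "apply_moves", "kwargs": {
  "rows": [
    {"dx":0,"dy":0,"dz":0.5,"rx":0,"ry":0,"rz":0,"claw":20},
    {"dx":0,"dy":0,"dz":1,"rx":0,"ry":0,"rz":0,"claw":20},
    {"dx":0,"dy":0,"dz":1,"rx":0,"ry":0,"rz":0,"claw":20},
    {"dx":0,"dy":0,"dz":0.3,"rx":0,"ry":0,"rz":0,"claw":20},
    {"dx":0,"dy":0,"dz":0,"rx":0,"ry":0,"rz":0,"claw":20}
  ]
}}

```text
clock: 18.0
position: [0.4603, 0.0733, 0.1587]
eef_rot: [2.226, 2.215, 0.002]
ft_force: [0.1, 0.6, -2.1]
width: 0.0455
gripper_force: 36.5
```

{"fn": "apply_moves", "kwargs": {
  "rows": [
    {"dx":0,"dy":-0.6,"dz":0,"rx":0,"ry":0,"rz":0,"claw":20},
    {"dx":-0.14,"dy":-1,"dz":0,"rx":0,"ry":0,"rz":0,"claw":20},
    {"dx":-0.14,"dy":-1,"dz":0,"rx":0,"ry":0,"rz":0,"claw":20},
    {"dx":-0.14,"dy":-1,"dz":0,"rx":0,"ry":0,"rz":0,"claw":20},
    {"dx":-0.14,"dy":-1,"dz":0,"rx":0,"ry":0,"rz":0,"claw":20}
  ]
}}

```text
clock: 18.62
position: [0.436, -0.1115, 0.1564]
eef_rot: [-2.225, -2.213, 0.002]
ft_force: [0.2, -0.2, -1.9]
width: 0.0458
gripper_force: 36.5
```

{"fn": "apply_moves", "kwargs": {
  "rows": [
    {"dx":-0.14,"dy":-1,"dz":0,"rx":0,"ry":0,"rz":0,"claw":20},
    {"dx":-0.14,"dy":-1,"dz":0,"rx":0,"ry":0,"rz":0,"claw":20},
    {"dx":-0.14,"dy":-1,"dz":0,"rx":0,"ry":0,"rz":0,"claw":20},
    {"dx":-0.14,"dy":-1,"dz":0,"rx":0,"ry":0,"rz":0,"claw":20},
    {"dx":-0.2,"dy":-1,"dz":0,"rx":0,"ry":0,"rz":0,"claw":20}
  ]
}}

```text
clock: 19.25
position: [0.406, -0.3113, 0.1562]
eef_rot: [-2.225, -2.213, -0.0]
ft_force: [0.7, -0.4, -1.2]
width: 0.0459
gripper_force: 36.5
```

{"fn": "apply_moves", "kwargs": {
  "rows": [
    {"dx":0,"dy":-0.56,"dz":0,"rx":0,"ry":0,"rz":0,"claw":20},
    {"dx":0,"dy":0,"dz":0,"rx":0,"ry":0,"rz":0,"claw":20},
    {"dx":0,"dy":0,"dz":0,"rx":0,"ry":0,"rz":0,"claw":20}
  ]
}}

```text
clock: 19.62
position: [0.4067, -0.3316, 0.1574]
eef_rot: [-2.225, -2.214, -0.001]
ft_force: [-1.0, -0.2, -0.7]
width: 0.0458
gripper_force: 36.5
```

```bash
python3 - <<'E'
from h import *
o=get_obs();print(o["clock"],o["position"],o["eef_rot"],o["width"])
c=calibration("wrist");im=save("wrist","w7")
for n,z in(("breakfast_board",0),("ramekin_mid",.027)):
  for r in mark_of("wrist",n)[:1]: print(n,r["conf"],r["location"],ray("wrist",r["location"],z,c))
r=blob(im,lambda h,S,V:((h<5)|(h>172))&(S>150),(320,130,450,290));print("redwell",r[0],r[1],ray("wrist",r[0],.009,c),[np.round(ray("wrist",p,.009,c)[:2],3) for p in r[2]])
E
```

```text
19.625 [ 0.40671801 -0.33160909  0.1573657 ] [-2.22520057e+00 -2.21382688e+00 -7.90946740e-04] 0.04579750904293476
breakfast_board 0.95 [397.2, 168.6] [ 0.49106711 -0.31792575  0.        ]
ramekin_mid 0.83 [498.2, 172.7] [ 0.57593027 -0.31596991  0.027     ]
redwell [398.8856887  173.59647814] 3468 [ 0.49052779 -0.32088648  0.009     ] [array([ 0.454, -0.298]), array([ 0.518, -0.292]), array([ 0.53 , -0.345]), array([ 0.462, -0.352])]
```

View pics/w7.png

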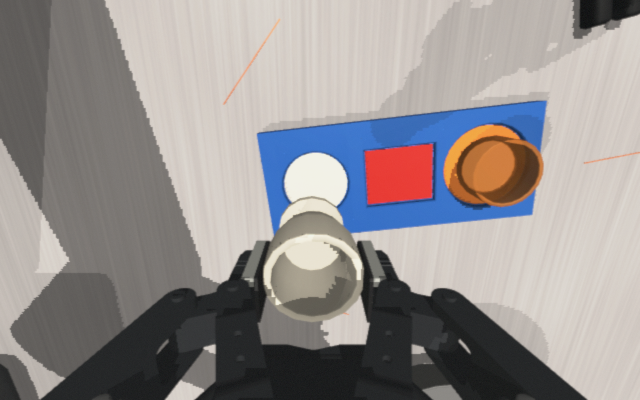

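The cup hangs upright, with the white well just ahead at (316,181). The ramekin is seated at (490,170). Lowering.

{"fn": "apply_moves", "kwargs": {
  "rows": [
    {"dx":0.02,"dy":0,"dz":-1,"rx":0,"ry":0,"rz":0,"claw":20},
    {"dx":0,"dy":0,"dz":-1,"rx":0,"ry":0,"rz":0,"claw":20},
    {"dx":0,"dy":0,"dz":-0.3,"rx":0,"ry":0,"rz":0,"claw":20},
    {"dx":0,"dy":0,"dz":-0.17,"rx":0,"ry":0,"rz":0,"claw":20},
    {"dx":0,"dy":0,"dz":0,"rx":0,"ry":0,"rz":0,"claw":20}
  ]
}}

```text
clock: 20.4
position: [0.4084, -0.3335, 0.0601]
eef_rot: [2.226, 2.215, -0.0]
ft_force: [0.4, -0.1, -0.9]
width: 0.0459
gripper_force: 36.5
```

{"fn": "apply_moves", "kwargs": {
  "rows": [
    {"dx":0,"dy":0,"dz":-0.03,"rx":0,"ry":0,"rz":0,"claw":20},
    {"dx":0,"dy":0,"dz":0,"rx":0,"ry":0,"rz":0,"claw":20}
  ]
}}

```text
clock: 20.65
position: [0.4084, -0.3336, 0.059]
eef_rot: [2.226, 2.214, -0.0]
ft_force: [-0.6, 0.3, -0.7]
width: 0.0457
gripper_force: 36.5
```

{"fn": "apply_moves", "kwargs": {
  "rows": [
    {"dx":0,"dy":0,"dz":-0.05,"rx":0,"ry":0,"rz":0,"claw":20},
    {"dx":0,"dy":0,"dz":0,"rx":0,"ry":0,"rz":0,"claw":60},
    {"dx":0,"dy":0,"dz":0,"rx":0,"ry":0,"rz":0,"claw":100},
    {"dx":0,"dy":0,"dz":0,"rx":0,"ry":0,"rz":0,"claw":100},
    {"dx":0,"dy":0,"dz":1,"rx":0,"ry":0,"rz":0,"claw":100}
  ]
}}

```text
clock: 21.28
position: [0.4062, -0.3315, 0.0944]
eef_rot: [-2.223, -2.211, -0.0]
ft_force: [0.8, 0.4, -0.5]
width: 0.0856
gripper_force: 0.0
```

{"fn": "apply_moves", "kwargs": {
  "rows": [
    {"dx":0,"dy":0,"dz":1,"rx":0,"ry":0,"rz":0,"claw":100},
    {"dx":0.5,"dy":0.5,"dz":1,"rx":0,"ry":0,"rz":0,"claw":100},
    {"dx":1,"dy":0.8,"dz":0.5,"rx":0,"ry":0,"rz":0,"claw":100},
    {"dx":1,"dy":0.8,"dz":0,"rx":0,"ry":0,"rz":0,"claw":100},
    {"dx":1,"dy":0.8,"dz":0,"rx":0,"ry":0,"rz":0,"claw":100}
  ]
}}

```text
clock: 21.9
position: [0.5492, -0.2163, 0.197]
eef_rot: [2.227, 2.214, 0.0]
ft_force: [0.9, -1.6, 0.1]
width: 0.0854
gripper_force: 0.0
```

{"fn": "apply_moves", "kwargs": {
  "rows": [
    {"dx":1,"dy":0.8,"dz":0,"rx":0,"ry":0,"rz":0,"claw":100},
    {"dx":1,"dy":0.8,"dz":0,"rx":0,"ry":0,"rz":0,"claw":100},
    {"dx":0.5,"dy":0,"dz":0,"rx":0,"ry":0,"rz":0,"claw":100},
    {"dx":0,"dy":0,"dz":0,"rx":0,"ry":0,"rz":0,"claw":100}
  ]
}}

```text
clock: 22.4
position: [0.6491, -0.1526, 0.1959]
eef_rot: [2.225, 2.217, 0.0]
ft_force: [-0.3, 0.2, 0.2]
width: 0.0851
gripper_force: 0.0
```

```bash
python3 - <<'E'
from h import *
o=get_obs();print(o["clock"],o["position"],o["eef_rot"],o["width"])
c=calibration("wrist");im=save("wrist","w8")
for n,z in(("opener_mid",.009),("salt_mid",.044),("rack",0)):
  for r in mark_of("wrist",n)[:1]: print(n,r["conf"],r["location"],ray("wrist",r["location"],z,c))
for cam in("top","scene"):
    for n,z in dict(egg_white_mid=.04).items():
        for r in mark_of(cam,n)[:1]: print(cam,n,r["conf"],ray(cam,r["location"],z))
E
```

```text
22.4 [ 0.64908617 -0.15261339  0.1959198 ] [2.22545251e+00 2.21693576e+00 1.60082540e-04] 0.08509180555579139
opener_mid 0.74 [300.5, 142.1] [ 0.63566452 -0.11657388  0.009     ]
scene egg_white_mid 0.68 [0.45918509 0.0719395  0.04      ]
```

View pics/w8.png

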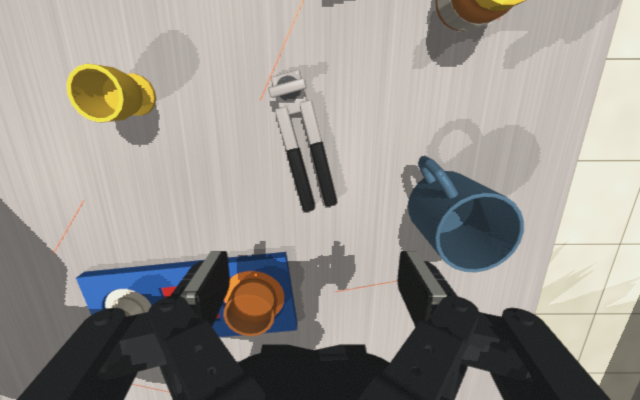

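The opener handles run from (319,206) to (303,148), with the head at (288,88). The white cup is in its well at (127,303).

```bash
python3 - <<'E'
from h import *
im=cv2.imread("pics/w8.png")[:,:,::-1].copy();c=calibration("wrist")
h=cv2.cvtColor(im,cv2.COLOR_RGB2HSV).astype(int);m=np.zeros(im.shape[:2],bool);m[135:215,280:342]=h[135:215,280:342,2]<55
n,l,s,cc=cv2.connectedComponentsWithStats(m.astype(np.uint8))
P=[]
for k in range(1,n):
    if s[k,4]<150: continue
    yx=np.argwhere(l==k);w=np.array([ray("wrist",p[::-1],.014,c)[:2] for p in yx]);P.append(w)
    u=np.linalg.svd(w-w.mean(0),full_matrices=0)[2][0];u*=np.sign(u[1]);t=(w-w.mean(0))@u
    print(s[k],w.mean(0),np.degrees(np.arctan2(u[1],u[0])),t.min(),t.max())
w=np.vstack(P);cen=np.mean([p.mean(0) for p in P],0);u=np.linalg.svd(w-cen,full_matrices=0)[2][0];u*=np.sign(u[1]);t=(w-cen)@u
print(cen,np.degrees(np.arctan2(u[1],u[0])),t.min(),t.max(),"mid",cen+u*(t.min()+.075),"grip",cen+u*(t.min()+.065))
print("head",ray("wrist",(288,88),.03,c))
E
```

```text
[310 142  26  64 770] [ 0.6577218  -0.15161105] 104.21795395835453 -0.03706821447454105 0.03450775608657335
[287 148  27  63 776] [ 0.63303648 -0.15773773] 103.96380196912213 -0.03709270818150302 0.03437127256881427
[ 0.64537914 -0.15467439] 104.19385123470677 -0.03712576880150185 0.03445147811721447 mid [ 0.63609225 -0.1179564 ] grip [ 0.63854429 -0.12765111]
head [ 0.6233701  -0.06344075  0.03      ]
```

{"fn": "apply_moves", "kwargs": {
  "rows": [
    {"dx":-0.13,"dy":0.31,"dz":-0.5,"rx":0,"ry":0,"rz":1,"claw":100},
    {"dx":-0.13,"dy":0.31,"dz":-1,"rx":0,"ry":0,"rz":1,"claw":100},
    {"dx":0,"dy":0,"dz":-1,"rx":0,"ry":0,"rz":0.37,"claw":100},
    {"dx":0,"dy":0,"dz":-1,"rx":0,"ry":0,"rz":0,"claw":100},
    {"dx":0,"dy":0,"dz":-0.6,"rx":0,"ry":0,"rz":0,"claw":100}
  ]
}}

```text
clock: 23.32
position: [0.6359, -0.1284, 0.0305]
eef_rot: [-1.935, -2.471, 0.002]
ft_force: [0.8, -0.3, -0.1]
width: 0.0855
gripper_force: 0.0
```

{"fn": "apply_moves", "kwargs": {
  "rows": [
    {"dx":0,"dy":0,"dz":-0.3,"rx":0,"ry":0,"rz":0,"claw":100},
    {"dx":0,"dy":0,"dz":0,"rx":0,"ry":0,"rz":0,"claw":60},
    {"dx":0,"dy":0,"dz":0,"rx":0,"ry":0,"rz":0,"claw":10},
    {"dx":0,"dy":0,"dz":0,"rx":0,"ry":0,"rz":0,"claw":10},
    {"dx":0,"dy":0,"dz":0,"rx":0,"ry":0,"rz":0,"claw":10}
  ],
  "newtons": 70
}}

```text
clock: 23.95
position: [0.6389, -0.1288, 0.0223]
eef_rot: [1.934, 2.472, 0.002]
ft_force: [-0.4, -0.6, 6.1]
width: 0.0381
gripper_force: 70.2
```

{"fn": "apply_moves", "kwargs": {
  "rows": [
    {"dx":0,"dy":0,"dz":0,"rx":0,"ry":0,"rz":0,"claw":10},
    {"dx":0,"dy":0,"dz":0,"rx":0,"ry":0,"rz":0,"claw":10}
  ]
}}

```text
clock: 24.2
position: [0.6389, -0.1288, 0.0223]
eef_rot: [1.934, 2.472, 0.002]
ft_force: [-0.9, -0.7, 6.6]
width: 0.0387
gripper_force: 70.2
```

{"fn": "apply_moves", "kwargs": {
  "rows": [
    {"dx":0,"dy":0,"dz":0.3,"rx":0,"ry":0,"rz":0,"claw":10},
    {"dx":0,"dy":0,"dz":0.7,"rx":0,"ry":0,"rz":0,"claw":10},
    {"dx":0,"dy":0,"dz":1,"rx":0,"ry":0,"rz":0,"claw":10},
    {"dx":0,"dy":0,"dz":1,"rx":0,"ry":0,"rz":0,"claw":10},
    {"dx":0,"dy":0,"dz":0.5,"rx":0,"ry":0,"rz":0,"claw":10}
  ]
}}

```text
clock: 24.82
position: [0.6387, -0.1287, 0.1639]
eef_rot: [1.934, 2.471, 0.002]
ft_force: [-0.6, -0.3, -1.7]
width: 0.0385
gripper_force: 70.8
```

{"fn": "apply_moves", "kwargs": {
  "rows": [
    {"dx":-0.2,"dy":0.5,"dz":0,"rx":0,"ry":0,"rz":1,"claw":10},
    {"dx":-0.2,"dy":1,"dz":0,"rx":0,"ry":0,"rz":1,"claw":10},
    {"dx":-0.2,"dy":1,"dz":0,"rx":0,"ry":0,"rz":1,"claw":10},
    {"dx":-0.2,"dy":1,"dz":0,"rx":0,"ry":0,"rz":1,"claw":10},
    {"dx":-0.2,"dy":1,"dz":0,"rx":0,"ry":0,"rz":1,"claw":10}
  ]
}}

```text
clock: 25.45
position: [0.5971, 0.0529, 0.1611]
eef_rot: [1.225, 2.892, 0.0]
ft_force: [0.6, -0.0, -1.3]
width: 0.0381
gripper_force: 70.8
```

{"fn": "apply_moves", "kwargs": {
  "rows": [
    {"dx":-0.2,"dy":1,"dz":0,"rx":0,"ry":0,"rz":1,"claw":10},
    {"dx":-0.2,"dy":1,"dz":0,"rx":0,"ry":0,"rz":1,"claw":10},
    {"dx":-0.2,"dy":1,"dz":0,"rx":0,"ry":0,"rz":1,"claw":10},
    {"dx":-0.2,"dy":1,"dz":0,"rx":0,"ry":0,"rz":1,"claw":10},
    {"dx":-0.2,"dy":1,"dz":0,"rx":0,"ry":0,"rz":1,"claw":10}
  ]
}}

```text
clock: 26.08
position: [0.557, 0.2529, 0.1612]
eef_rot: [0.434, 3.111, 0.0]
ft_force: [0.1, -0.0, -1.5]
width: 0.0386
gripper_force: 70.8
```

{"fn": "apply_moves", "kwargs": {
  "rows": [
    {"dx":-0.2,"dy":1,"dz":0,"rx":0,"ry":0,"rz":1,"claw":10},
    {"dx":-0.16,"dy":0.8,"dz":0,"rx":0,"ry":0,"rz":1,"claw":10},
    {"dx":0,"dy":0,"dz":0,"rx":0,"ry":0,"rz":0.28,"claw":10},
    {"dx":0,"dy":0,"dz":0,"rx":0,"ry":0,"rz":0,"claw":10}
  ]
}}

```text
clock: 26.58
position: [0.543, 0.3231, 0.1606]
eef_rot: [0.066, 3.141, -0.001]
ft_force: [-0.8, -0.9, -2.1]
width: 0.0381
gripper_force: 70.9
```

```bash
python3 - <<'E'
from h import *
from scipy.spatial.transform import Rotation as R
o=get_obs();print(o["clock"],o["position"],o["width"]);x=R.from_rotvec(o["eef_rot"]).as_matrix()[:,0];print("psi",np.degrees(np.arctan2(x[1],x[0])))
save("wrist","w9");s=camera("scene");w=cv2.imread("pics/w9.png")
cv2.imwrite("pics/c9.png",np.vstack([cv2.resize(w,(480,300)),cv2.resize(s[90:310,380:640],(480,300))[:,:,::-1]]))
E
```

```text
26.575 [0.5429727  0.32312863 0.16063934] 0.03807558593698257
psi 177.57893899014397
```

View pics/c9.png

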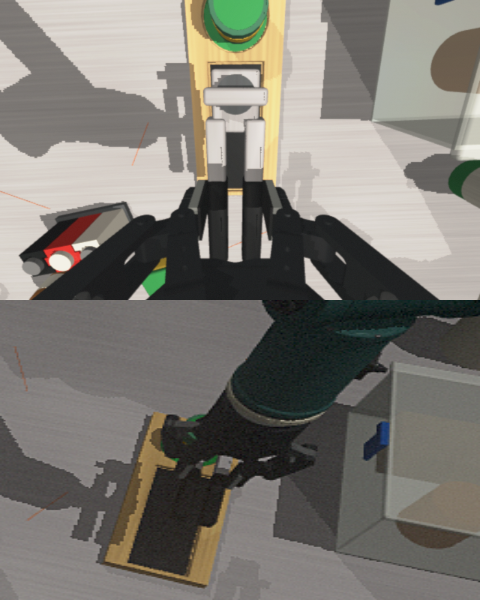

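The opener is level and lined up over the black well: the head is at (236,95) in the upper crop, with the well rim on either side. Lowering.

{"fn": "apply_moves", "kwargs": {
  "rows": [
    {"dx":0.03,"dy":0,"dz":-1,"rx":0,"ry":0,"rz":0,"claw":10},
    {"dx":0,"dy":0,"dz":-1,"rx":0,"ry":0,"rz":0,"claw":10},
    {"dx":0,"dy":0,"dz":-0.8,"rx":0,"ry":0,"rz":0,"claw":10},
    {"dx":0,"dy":0,"dz":-0.35,"rx":0,"ry":0,"rz":0,"claw":10},
    {"dx":0,"dy":0,"dz":0,"rx":0,"ry":0,"rz":0,"claw":10}
  ]
}}

```text
clock: 27.3
position: [0.5443, 0.3229, 0.0339]
eef_rot: [-0.068, -3.14, 0.001]
ft_force: [0.1, -0.4, -1.8]
width: 0.0382
gripper_force: 70.9
```

{"fn": "apply_moves", "kwargs": {
  "rows": [
    {"dx":0,"dy":0,"dz":-0.03,"rx":0,"ry":0,"rz":0,"claw":10},
    {"dx":0,"dy":0,"dz":0,"rx":0,"ry":0,"rz":0,"claw":10}
  ]
}}

```text
clock: 27.55
position: [0.5452, 0.324, 0.0344]
eef_rot: [0.066, 3.139, 0.001]
ft_force: [0.4, 0.2, -2.3]
width: 0.0384
gripper_force: 70.9
```

{"fn": "apply_moves", "kwargs": {
  "rows": [
    {"dx":0,"dy":0,"dz":-0.05,"rx":0,"ry":0,"rz":0,"claw":10},
    {"dx":0,"dy":0,"dz":0,"rx":0,"ry":0,"rz":0,"claw":65},
    {"dx":0,"dy":0,"dz":0,"rx":0,"ry":0,"rz":0,"claw":65},
    {"dx":0,"dy":0,"dz":0,"rx":0,"ry":0,"rz":0,"claw":65},
    {"dx":0,"dy":0,"dz":0.5,"rx":0,"ry":0,"rz":0,"claw":65}
  ]
}}

```text
clock: 28.18
position: [0.5431, 0.323, 0.0499]
eef_rot: [-0.066, -3.138, 0.002]
ft_force: [0.3, -0.1, 0.3]
width: 0.0554
gripper_force: 0.0
```

{"fn": "apply_moves", "kwargs": {
  "rows": [
    {"dx":0,"dy":0,"dz":1,"rx":0,"ry":0,"rz":0,"claw":100},
    {"dx":0,"dy":0,"dz":1,"rx":0,"ry":0,"rz":0,"claw":100},
    {"dx":0,"dy":0,"dz":1,"rx":0,"ry":0,"rz":0,"claw":100},
    {"dx":0.3,"dy":-0.6,"dz":0.8,"rx":0,"ry":0,"rz":-1,"claw":100},
    {"dx":0.3,"dy":-0.6,"dz":0,"rx":0,"ry":0,"rz":-1,"claw":100}
  ]
}}

```text
clock: 28.8
position: [0.5705, 0.2761, 0.2067]
eef_rot: [0.397, 3.11, 0.004]
ft_force: [0.5, 0.0, -0.3]
width: 0.0856
gripper_force: 0.0
```

{"fn": "apply_moves", "kwargs": {
  "rows": [
    {"dx":0.3,"dy":-0.6,"dz":0,"rx":0,"ry":0,"rz":-1,"claw":100},
    {"dx":0.3,"dy":-0.6,"dz":0,"rx":0,"ry":0,"rz":-1,"claw":100},
    {"dx":0.3,"dy":-0.6,"dz":0,"rx":0,"ry":0,"rz":-1,"claw":100},
    {"dx":0.3,"dy":-0.6,"dz":0,"rx":0,"ry":0,"rz":-1,"claw":100},
    {"dx":0.3,"dy":-0.6,"dz":0,"rx":0,"ry":0,"rz":-1,"claw":100}
  ]
}}

```text
clock: 29.42
position: [0.6286, 0.1548, 0.2031]
eef_rot: [-1.192, -2.906, 0.0]
ft_force: [-0.5, -0.2, 0.1]
width: 0.0858
gripper_force: 0.0
```

{"fn": "apply_moves", "kwargs": {
  "rows": [
    {"dx":0.3,"dy":-0.6,"dz":0,"rx":0,"ry":0,"rz":-1,"claw":100},
    {"dx":0.3,"dy":-0.6,"dz":0,"rx":0,"ry":0,"rz":-1,"claw":100},
    {"dx":0.3,"dy":-0.6,"dz":0,"rx":0,"ry":0,"rz":-1,"claw":100},
    {"dx":0,"dy":-0.6,"dz":0,"rx":0,"ry":0,"rz":-1,"claw":100},
    {"dx":0,"dy":0,"dz":0,"rx":0,"ry":0,"rz":-1,"claw":100}
  ]
}}

```text
clock: 30.05
position: [0.6644, 0.0576, 0.2029]
eef_rot: [1.906, 2.497, -0.001]
ft_force: [0.6, 0.6, 0.6]
width: 0.0854
gripper_force: 0.0
```

{"fn": "apply_moves", "kwargs": {
  "rows": [
    {"dx":0,"dy":0,"dz":0,"rx":0,"ry":0,"rz":-0.8,"claw":100},
    {"dx":0,"dy":0,"dz":0,"rx":0,"ry":0,"rz":0,"claw":100}
  ]
}}

```text
clock: 30.3
position: [0.6642, 0.0595, 0.203]
eef_rot: [-2.002, -2.421, 0.0]
ft_force: [-0.1, 0.3, 0.6]
width: 0.0853
gripper_force: 0.0
```

```bash
python3 - <<'E'
from h import *
from scipy.spatial.transform import Rotation as R
o=get_obs();print(o["clock"],o["position"],o["width"]);x=R.from_rotvec(o["eef_rot"]).as_matrix()[:,0];print("psi",np.degrees(np.arctan2(x[1],x[0])))
c=calibration("wrist");im=save("wrist","w10");camera("top");camera("scene")
for n,z in(("salt_mid",.044),("rack",0)):
  for r in mark_of("wrist",n)[:1]: print(n,r["conf"],r["location"],ray("wrist",r["location"],z,c))
for cam in("wrist","top","scene"):
  for n,z in(("opener_mid",.018),("lunch_board",0),("egg_white_mid",.04)):
    for r in mark_of(cam,n)[:1]: print(cam,n,r["conf"],ray(cam,r["location"],z,c if cam=="wrist" else None))
E
```

```text
30.3 [0.66423603 0.05949494 0.2030064 ] 0.0853495003422208
psi 100.82345890242502
salt_mid 0.92 [331.7, 142.0] [0.67460318 0.10218962 0.044     ]
rack 0.74 [327.5, 138.2] [0.67292118 0.10009226 0.        ]
wrist lunch_board 0.71 [0.67014192 0.10407955 0.        ]
top opener_mid 0.76 [0.53567911 0.32237014 0.018     ]
top lunch_board 0.88 [0.48834477 0.32068751 0.        ]
top egg_white_mid 0.83 [ 0.40546679 -0.33606588  0.04      ]
scene opener_mid 0.77 [0.52720594 0.32794749 0.018     ]
scene lunch_board 0.63 [0.48587117 0.32403961 0.        ]
scene egg_white_mid 0.68 [ 0.41011665 -0.33149041  0.04      ]
```

View pics/w10.png

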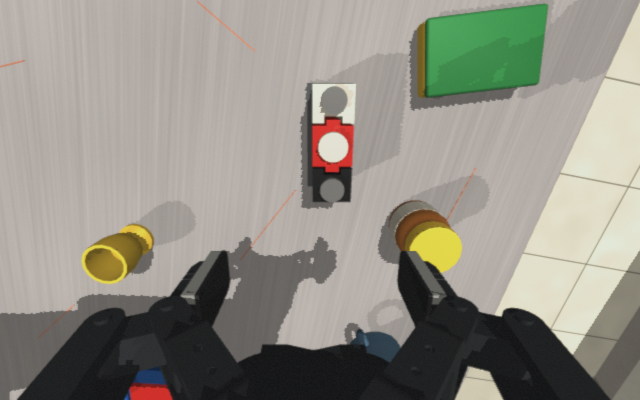

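The rack stands upright in line with the view: caps at (334,100) white, (333,147) salt and (332,190) black. The yellow cup is untouched.

```bash
python3 - <<'E'
from h import *
im=cv2.imread("pics/w10.png")[:,:,::-1].copy();c=calibration("wrist")
f=lambda h,S,V:(S<60)&(V>150)
b=blob(im,f,(316,130,350,164));print("cap",b[0],b[1],ray("wrist",b[0],.080,c)); sc=ray("wrist",b[0],.080,c)
r=blob(im,lambda h,S,V:((h<6)|(h>172))&(S>130),(300,110,365,180));print("redrect",[np.round(p) for p in r[2]])
pts=[]
for p0 in((334,100),(332,190)):
    x,y=p0;g=cv2.cvtColor(im,cv2.COLOR_RGB2GRAY)[y-15:y+15,x-16:x+16];h=cv2.HoughCircles(cv2.resize(g,None,fx=4,fy=4,interpolation=2),cv2.HOUGH_GRADIENT,1,100,param1=80,param2=15,minRadius=38,maxRadius=70)
    if h is not None:
        q=h[0,0,:2]/4+[x-16,y-15];pts.append(ray("wrist",q,.08,c));print(q,h[0,0,2]/4,pts[-1])
if len(pts)==2:
    d=pts[0]-pts[1];print(np.degrees(np.arctan2(d[1],d[0])),np.linalg.norm(d),(pts[0]+pts[1])/2)
E
```

```text
cap [332.60856499 146.78036564] 708 [0.67323041 0.10281696 0.08      ]
redrect [array([312., 117.]), array([353., 117.]), array([353., 172.]), array([312., 172.])]
[334.375 100.125] 13.6 [0.66664445 0.14066973 0.08      ]
[332.375 190.375] 12.125 [0.68126063 0.06416292 0.08      ]
100.81570226252211 0.07789046638396689 [0.67395254 0.10241632 0.08      ]
```

{"fn": "apply_moves", "kwargs": {
  "rows": [
    {"dx":0.23,"dy":0.54,"dz":0,"rx":0,"ry":0,"rz":0,"claw":100},
    {"dx":0,"dy":0.54,"dz":0,"rx":0,"ry":0,"rz":0,"claw":100},
    {"dx":0,"dy":0,"dz":-1,"rx":0,"ry":0,"rz":0,"claw":100},
    {"dx":0,"dy":0,"dz":0,"rx":0,"ry":0,"rz":0,"claw":100}
  ]
}}

```text
clock: 31.5
position: [0.6707, 0.1044, 0.16]
eef_rot: [-1.997, -2.418, 0.007]
ft_force: [-0.4, -0.3, 0.5]
width: 0.0857
gripper_force: 0.0
```

```bash
python3 - <<'E'
from h import *
o=get_obs();print(o["position"])
c=calibration("wrist");im=save("wrist","w11")
b=blob(im,lambda h,S,V:(S<60)&(V>150),(280,200,370,330));print("cap",b[0],b[1],ray("wrist",b[0],.080,c))
E
```

```text
[0.6706994  0.10440386 0.15999316]
cap [343.58990034 278.92281975] 5445 [0.70703632 0.04767512 0.08      ]
```

{"fn": "apply_moves", "kwargs": {
  "rows": [
    {"dx":0.04,"dy":-0.03,"dz":-1,"rx":0,"ry":0,"rz":0,"claw":100},
    {"dx":0,"dy":0,"dz":-1,"rx":0,"ry":0,"rz":0,"claw":100},
    {"dx":0,"dy":0,"dz":-0.65,"rx":0,"ry":0,"rz":0,"claw":100},
    {"dx":0,"dy":0,"dz":0,"rx":0,"ry":0,"rz":0,"claw":100}
  ],
  "newtons": 60
}}

```text
clock: 32.05
position: [0.6743, 0.1018, 0.0563]
eef_rot: [-2.001, -2.419, 0.003]
ft_force: [-0.5, 0.7, 0.8]
width: 0.0852
gripper_force: 0.0
```

{"fn": "apply_moves", "kwargs": {
  "rows": [
    {"dx":0,"dy":0,"dz":0,"rx":0,"ry":0,"rz":0,"claw":60},
    {"dx":0,"dy":0,"dz":0,"rx":0,"ry":0,"rz":0,"claw":48},
    {"dx":0,"dy":0,"dz":0,"rx":0,"ry":0,"rz":0,"claw":10},
    {"dx":0,"dy":0,"dz":0,"rx":0,"ry":0,"rz":0,"claw":10},
    {"dx":0,"dy":0,"dz":0,"rx":0,"ry":0,"rz":0,"claw":10}
  ]
}}

```text
clock: 32.67
position: [0.6756, 0.1016, 0.0588]
eef_rot: [2.002, 2.42, 0.001]
ft_force: [-2.1, 0.3, 6.7]
width: 0.0348
gripper_force: 60.9
```

```bash
python3 - <<'E'
from h import *
for cam in("top","scene"):
  camera(cam)
  for n,z in(("rack",0),("egg_yellow",0)):
    for r in mark_of(cam,n)[:1]: print(cam,n,r["conf"],r["location"],ray(cam,r["location"],z))
print(get_obs()["position"],get_obs()["width"],get_obs()["ft_force"])
E
```

```text
top egg_yellow 0.74 [356.2, 233.0] [ 0.45497151 -0.06744444  0.        ]
scene rack 0.72 [349.5, 280.0] [0.66831943 0.10122802 0.        ]
scene egg_yellow 0.88 [303.0, 177.0] [ 0.46204754 -0.06607755  0.        ]
[0.67560746 0.10160251 0.05876707] 0.03476866937023869 [-2.4573184  -0.95198383  5.6602876 ]
```

{"fn": "apply_moves", "kwargs": {
  "rows": [
    {"dx":0,"dy":0,"dz":0.2,"rx":0,"ry":0,"rz":0,"claw":10},
    {"dx":0,"dy":0,"dz":0.3,"rx":0,"ry":0,"rz":0,"claw":10},
    {"dx":0,"dy":0,"dz":0,"rx":0,"ry":0,"rz":0,"claw":10}
  ]
}}

```text
clock: 33.35
position: [0.6756, 0.1016, 0.0785]
eef_rot: [2.002, 2.42, 0.001]
ft_force: [0.6, 0.2, -1.5]
width: 0.0351
gripper_force: 60.5
```

```bash
python3 - <<'E'
from h import *
camera("scene")
for n,z in(("rack",0),("salt_mid",.064)):
    for r in mark_of("scene",n)[:1]: print(n,r["conf"],r["location"],ray("scene",r["location"],z))
print(get_obs()["position"],get_obs()["ft_force"],get_obs()["moment"])
E
```

```text
rack 0.96 [352.1, 277.8] [0.66223495 0.10492808 0.        ]
salt_mid 0.72 [348.8, 270.8] [0.67654777 0.09872773 0.064     ]
[0.675283   0.10162128 0.077105  ] [-0.07640172  0.42926331 -1.50324615] [ 0.04973633 -0.04640026 -0.03771777]
```

{"fn": "apply_moves", "kwargs": {
  "rows": [
    {"dx":0,"dy":0,"dz":0.4,"rx":0,"ry":0,"rz":0,"claw":10},
    {"dx":0,"dy":0,"dz":0.5,"rx":0,"ry":0,"rz":0,"claw":10},
    {"dx":0,"dy":0,"dz":0.6,"rx":0,"ry":0,"rz":0,"claw":10},
    {"dx":0,"dy":0,"dz":0.7,"rx":0,"ry":0,"rz":0,"claw":10},
    {"dx":0,"dy":0,"dz":0,"rx":0,"ry":0,"rz":0,"claw":10}
  ]
}}

```text
clock: 34.12
position: [0.6777, 0.1018, 0.1692]
eef_rot: [1.999, 2.416, 0.008]
ft_force: [-0.2, 0.3, -1.2]
width: 0.0348
gripper_force: 60.4
```

{"fn": "apply_moves", "kwargs": {
  "rows": [
    {"dx":-0.3,"dy":-0.4,"dz":0,"rx":0,"ry":0,"rz":-1,"claw":10},
    {"dx":-0.3,"dy":-0.7,"dz":0,"rx":0,"ry":0,"rz":-1,"claw":10},
    {"dx":-0.3,"dy":-0.7,"dz":0,"rx":0,"ry":0,"rz":-1,"claw":10},
    {"dx":-0.3,"dy":-0.7,"dz":0,"rx":0,"ry":0,"rz":-1,"claw":10},
    {"dx":-0.3,"dy":-0.7,"dz":0,"rx":0,"ry":0,"rz":-1,"claw":10}
  ]
}}

```text
clock: 34.75
position: [0.6142, -0.0271, 0.1644]
eef_rot: [-2.563, -1.815, 0.001]
ft_force: [-0.1, -0.9, -1.0]
width: 0.0353
gripper_force: 60.4
```

{"fn": "apply_moves", "kwargs": {
  "rows": [
    {"dx":-0.3,"dy":-0.7,"dz":0,"rx":0,"ry":0,"rz":-1,"claw":10},
    {"dx":-0.3,"dy":-0.7,"dz":0,"rx":0,"ry":0,"rz":-1,"claw":10},
    {"dx":-0.3,"dy":-0.7,"dz":0,"rx":0,"ry":0,"rz":-1,"claw":10},
    {"dx":-0.3,"dy":-0.7,"dz":0,"rx":0,"ry":0,"rz":-1,"claw":10},
    {"dx":-0.3,"dy":-0.7,"dz":0,"rx":0,"ry":0,"rz":-1,"claw":10}
  ]
}}

```text
clock: 35.38
position: [0.5542, -0.1671, 0.1645]
eef_rot: [-2.946, -1.089, 0.001]
ft_force: [-0.3, -0.1, -1.1]
width: 0.0354
gripper_force: 60.4
```

{"fn": "apply_moves", "kwargs": {
  "rows": [
    {"dx":-0.3,"dy":-0.7,"dz":0,"rx":0,"ry":0,"rz":-1,"claw":10},
    {"dx":-0.3,"dy":-0.7,"dz":0,"rx":0,"ry":0,"rz":-1,"claw":10},
    {"dx":-0.3,"dy":-0.7,"dz":0,"rx":0,"ry":0,"rz":-1,"claw":10},
    {"dx":-0.3,"dy":-0.7,"dz":0,"rx":0,"ry":0,"rz":-1,"claw":10},
    {"dx":-0.3,"dy":-0.7,"dz":0,"rx":0,"ry":0,"rz":-1,"claw":10}
  ]
}}

```text
clock: 36.0
position: [0.4943, -0.307, 0.1645]
eef_rot: [-3.127, -0.29, 0.001]
ft_force: [1.2, 0.4, -0.5]
width: 0.0351
gripper_force: 60.4
```

{"fn": "apply_moves", "kwargs": {
  "rows": [
    {"dx":-0.2,"dy":-0.43,"dz":0,"rx":0,"ry":0,"rz":-0.8,"claw":10},
    {"dx":0,"dy":0,"dz":0,"rx":0,"ry":0,"rz":0,"claw":10},
    {"dx":0,"dy":0,"dz":0,"rx":0,"ry":0,"rz":0,"claw":10}
  ]
}}

```text
clock: 36.38
position: [0.487, -0.3228, 0.1647]
eef_rot: [-3.136, -0.166, 0.001]
ft_force: [-0.4, 0.2, -0.4]
width: 0.0351
gripper_force: 60.4
```

```bash
python3 - <<'E'
from h import *
from scipy.spatial.transform import Rotation as R
o=get_obs();print(o["clock"],o["position"],o["width"]);x=R.from_rotvec(o["eef_rot"]).as_matrix()[:,0];print("psi",np.degrees(np.arctan2(x[1],x[0])))
w=save("wrist","w12")[:,:,::-1];s=camera("scene")
for n,z in(("rack",0),("opener_mid",.018),("egg_yellow",0)):
    for r in mark_of("scene",n)[:1]: print(n,r["conf"],r["location"],ray("scene",r["location"],z))
cv2.imwrite("pics/c12.png",np.hstack([cv2.resize(w[:,120:520],(400,400)),cv2.resize(s[90:310,380:600],(400,400))[:,:,::-1]]))
E
```

```text
36.375 [ 0.48703242 -0.3228272   0.16467815] 0.0351384299987174
psi 6.063948614028902
rack 0.94 [352.2, 277.3] [0.6611446  0.10483172 0.        ]
opener_mid 0.84 [475.0, 247.8] [0.53146729 0.32714578 0.018     ]
egg_yellow 0.86 [302.8, 177.6] [ 0.46372284 -0.06599141  0.        ]
```

View pics/c12.png

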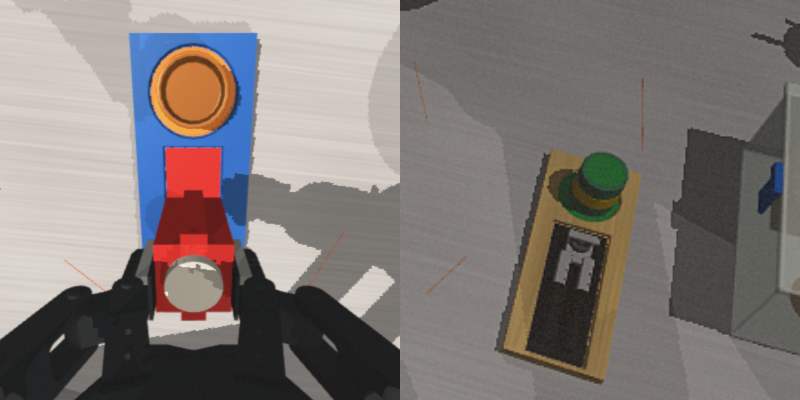

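The salt is held upright and aligned with the red well at (192,172) in the left crop. The ramekin is centred. The opener and tin lie in the wooden board (right crop). Lowering.

{"fn": "apply_moves", "kwargs": {
  "rows": [
    {"dx":0,"dy":0,"dz":-1,"rx":0,"ry":0,"rz":0,"claw":10},
    {"dx":0,"dy":0,"dz":-1,"rx":0,"ry":0,"rz":0,"claw":10},
    {"dx":0,"dy":0,"dz":-0.4,"rx":0,"ry":0,"rz":0,"claw":10},
    {"dx":0,"dy":0,"dz":-0.17,"rx":0,"ry":0,"rz":0,"claw":10},
    {"dx":0,"dy":0,"dz":0,"rx":0,"ry":0,"rz":0,"claw":10}
  ]
}}

```text
clock: 37.25
position: [0.4877, -0.3239, 0.0628]
eef_rot: [3.137, 0.164, 0.001]
ft_force: [0.2, -0.7, -0.0]
width: 0.0348
gripper_force: 60.4
```

{"fn": "apply_moves", "kwargs": {
  "rows": [
    {"dx":0,"dy":0,"dz":-0.05,"rx":0,"ry":0,"rz":0,"claw":10},
    {"dx":0,"dy":0,"dz":0,"rx":0,"ry":0,"rz":0,"claw":10}
  ]
}}

```text
clock: 37.5
position: [0.4876, -0.324, 0.0611]
eef_rot: [3.136, 0.164, 0.002]
ft_force: [-1.1, -0.1, -1.6]
width: 0.0348
gripper_force: 60.4
```

{"fn": "apply_moves", "kwargs": {
  "rows": [
    {"dx":0,"dy":0,"dz":-0.04,"rx":0,"ry":0,"rz":0,"claw":10},
    {"dx":0,"dy":0,"dz":0,"rx":0,"ry":0,"rz":0,"claw":60},
    {"dx":0,"dy":0,"dz":0,"rx":0,"ry":0,"rz":0,"claw":90},
    {"dx":0,"dy":0,"dz":0,"rx":0,"ry":0,"rz":0,"claw":90},
    {"dx":0,"dy":0,"dz":0.5,"rx":0,"ry":0,"rz":0,"claw":90}
  ]
}}

```text
clock: 38.12
position: [0.486, -0.3227, 0.0775]
eef_rot: [-3.135, -0.164, 0.004]
ft_force: [0.3, 1.1, 0.4]
width: 0.0771
gripper_force: 0.0
```

{"fn": "apply_moves", "kwargs": {
  "rows": [
    {"dx":0,"dy":0,"dz":1,"rx":0,"ry":0,"rz":0,"claw":90},
    {"dx":0,"dy":0,"dz":1,"rx":0,"ry":0,"rz":0,"claw":90},
    {"dx":0,"dy":0,"dz":1,"rx":0,"ry":0,"rz":0,"claw":90},
    {"dx":-0.8,"dy":0,"dz":0.5,"rx":0,"ry":0,"rz":0,"claw":90},
    {"dx":-0.8,"dy":0,"dz":0,"rx":0,"ry":0,"rz":0,"claw":90}
  ]
}}

```text
clock: 38.75
position: [0.4236, -0.3245, 0.2207]
eef_rot: [3.134, 0.165, 0.004]
ft_force: [-0.2, 0.6, -0.9]
width: 0.0774
gripper_force: 0.0
```

{"fn": "apply_moves", "kwargs": {
  "rows": [
    {"dx":-0.8,"dy":-0.5,"dz":0,"rx":0,"ry":0,"rz":0,"claw":90},
    {"dx":-0.5,"dy":-0.5,"dz":0,"rx":0,"ry":0,"rz":0,"claw":90},
    {"dx":0,"dy":0,"dz":0,"rx":0,"ry":0,"rz":0,"claw":90}
  ]
}}

```text
clock: 39.12
position: [0.3701, -0.3646, 0.2188]
eef_rot: [3.137, 0.16, -0.0]
ft_force: [0.2, 0.4, -0.0]
width: 0.0769
gripper_force: 0.0
```

```bash
python3 - <<'E'
from h import *
o=get_obs();print(o["clock"],o["position"])
t=camera("top");s=camera("scene")
Z=dict(breakfast_board=0,lunch_board=0,egg_white_mid=.04,salt_mid=.045,ramekin_mid=.027,tin_mid=.039,opener_mid=.018,egg_yellow=0,rack=0)
for cam in("top","scene"):
  for n,z in Z.items():
    for r in mark_of(cam,n)[:1]: print(cam,n,round(r["conf"],2),np.round(ray(cam,r["location"],z)[:2],3))
A=cv2.resize(s[90:310,130:520],(780,440));B=cv2.resize(t[160:280,400:520],(160,160));A[:160,-160:]=B
cv2.imwrite("pics/fin.png",A[:,:,::-1])
E
```

```text
39.125 [ 0.37006474 -0.36458607  0.21876329]
top breakfast_board 0.94 [ 0.493 -0.325]
top lunch_board 0.76 [0.493 0.318]
top egg_white_mid 0.56 [ 0.399 -0.33 ]
top salt_mid 0.79 [ 0.492 -0.324]
top ramekin_mid 0.8 [ 0.572 -0.313]
top tin_mid 0.67 [0.401 0.33 ]
top opener_mid 0.93 [0.534 0.325]
top egg_yellow 0.7 [ 0.462 -0.07 ]
top rack 0.73 [0.667 0.106]
scene breakfast_board 0.8 [ 0.481 -0.322]
scene lunch_board 0.97 [0.495 0.327]
scene egg_white_mid 0.71 [ 0.409 -0.329]
scene salt_mid 0.74 [ 0.489 -0.33 ]
scene ramekin_mid 0.57 [ 0.574 -0.322]
scene tin_mid 0.66 [0.401 0.325]
scene opener_mid 0.76 [0.533 0.328]
scene egg_yellow 0.72 [ 0.453 -0.067]
```

View pics/fin.png

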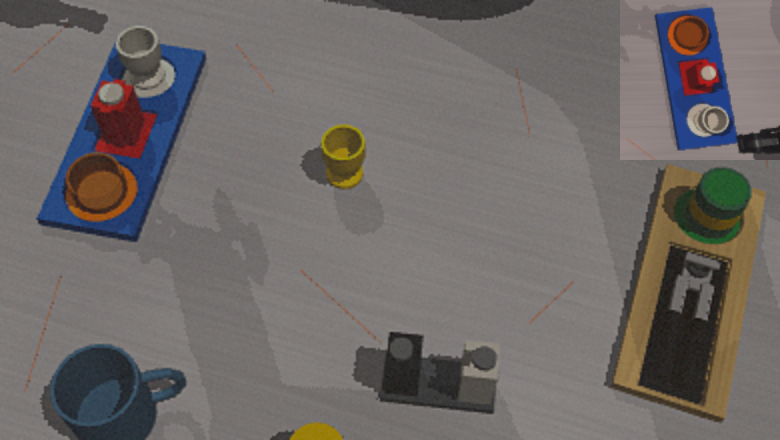

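All five pieces stand in their wells: cup (140,55), salt (120,120), ramekin (97,185), tin (720,205) and opener (690,310). The rack and the yellow cup look undisturbed, so I'm handing in.

```bash
python3 -c "
from rig import *
print(hand_in())"
```

```text
the job is handed in; nothing more can be done
None
```

The job is handed in: in the last pictures all five pieces stood in their wells, with the rack and yellow egg cup apparently where they started; the judge's result was not shown.

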